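# Close the instrument steriliser and pin its clamp bar

## Robot

A 7-joint arm with a two-finger parallel gripper is mounted at the origin on a cart in front of the work surface, level with it; the furniture and walls round the work are solid. World frame = base frame: x ahead of the robot, y to its left, z up, the work surface at z = 0. Lengths are in m, angles in rad, forces in N, time in s.
With the tool pointing down it reaches from about 0.35 to 0.9 m from the base axis. Payload 7.2 kg.
Tool frame: the origin (TCP) lies between the finger pads; the fingertips stand 25 mm ahead of it and the grasp point (between the pads) lies 6 mm ahead of it; z points along the fingers, y is the line along which they close (so a half turn about z gives the same grasp; the last joint's range is limited). The gripper opens to 85 mm and grips with 20 to 120 N. Pads are 22 mm wide; open, the fingers measure 114 mm over their backs; the gripper's body (76 mm by 85 mm) begins 54 mm behind the grasp point. The pads swing forward as they close: fully open they stand 13 mm farther back than shut.
Start: joints at [-1.252, 0.411, -0.013, 1.596, 0.006, 1.134, -0.082], TCP at [0.236, 0.579, 0.256] pointing down, gripper open.
Joint ranges: [-2.95, 2.95], [-0.29, 1.99], [-1.47, 1.44], [0.14, 2.54], [-1.03, 4.17], [0.13, 1.85], [-2.86, 2.86]. Speed limits (rad/s): [2.39, 2.39, 3.01, 3.01, 3.14, 3.14, 3.14].

## Interface

Orientations are given as a 3x3 rotation matrix whose columns are the frame's x, y, z axes.
In Python, from station import * gives the robot as it stands.
- The arm moves only by the tool servo_tool, never from a script. Its arguments are lists of equal length, an entry for each row: "hand": the finger opening in mm, from 0 to 85.4; "translation": the shift along the tool's x, y, z in mm, a list of three; "dr": the turn, a rotation vector about the tool's x, y, z in rad, a list of three. A call has 1 to 5 rows; each row is the pose to reach, as a shift and turn from the pose commanded when the call began, along the tool's axes at that moment; what a row does not reach only later rows make up. A row lasts 1/8 s, in which the tool goes at most 62.5 mm and 10.7 degrees, less where a joint would pass 70% of its speed; a pose out of reach is approached as far as the arm can. A call with a gripper value outside its range is refused whole. The fingers move at their own pace and stop on an object; "newtons" is the grip in N (left out, the last holds). Time passes only in rows, so rows that repeat a pose let the fingers close. It gives the time, the measured TCP pose, the force, the opening and the grip force at its end, in the units of the state.
- observe(): the state, without advancing time (a new reading comes with each control period).
- capture(name): name is "scene" or "top" or "wrist"; returns (picture, depth): 400x640x3 uint8, red, green, blue; 400x640 float32, m along the optical axis (not along the pixel's ray), 0 where there is no reading.
- camera_model(name): a dict with "mtx" (3x3 intrinsics, pixels), "R" (3x3) and "t" (3): a world point X has camera coordinates R X + t. Camera axes: x right, y down, z forward; pixel columns grow to the right and rows downward; lengths in m; the calibration is good to about 2 mm. A picture is of the moment at which its call begins: read the wrist's pose just before it. camera_model takes no time and is no camera call; for the wrist camera it gives the pose at the moment of the call.
- close_job(): hands the job in; it is judged then, once.
The state is a dict: "time_s": time; "joint_pos": joint angles; "joint_velocities": joint speeds; "effort": joint torques, N m; "tcp_pos": TCP position; "eef_rot": TCP orientation; "contact_force": force on the tool from outside, world axes, zero at the start; "wrist_torque": the same for the moment, N m; "gripper_width": finger opening in m; "grasp_force": force on a finger pad.
Only numpy, scipy, OpenCV 4.12 (cv2) and the standard library are available. Lean on these libraries where they do the work, as an engineer would, in place of code of your own. Each camera call takes 0.05 s, during which the arm holds its last target. There are 200 camera calls.

## Task

Clamp the instrument steriliser shut: swing the clamp bar down over the lid, set it lengthwise so that the eye at its end lies in line with the holes in the two ears, and pass the clevis pin from the front through both ears and the trapped eye, fully home until its head sits against the front ear. The pin has to draw the bar down against its sprung pad and hold it there. Leave the specimen cup, the timer and the marker pen where they are.

Things in the scene. Friction and masses are not known exactly. Their poses are not given: they have to be found in the camera images.
- clevis (a point): Clevis on the side of the pot, at the centre of its bore, 122 mm above the table: two upright steel ears 8 mm thick, 34 mm across, 20 mm apart, each with a bushed 15.5 mm hole. x runs level along the bore from the front ear (nearer the robot) to the back ear, whose outer faces lie at x = -18 and +18 mm; y points across the pot to the bar's hinge; z up.
- pot: Steel steriliser pot with a small pressure gauge, fixed to the table, lid already on; origin at the centre of its underside, axes as clevis (clevis at y = -105 mm, bar hinge at +95 mm). 140 mm across; lid top 88 mm and lid knob 118 mm above the table. Near it (world frame): a wall pillar at x > 0.51 from y = -0.08 to 0.04, and a side wall at y = -0.6.
- bar_hinge (a point): Hinge axis of the clamp bar on the other side of the pot, 200 mm from the bore, 132 mm above the table; axes as clevis. The bar is straight, 16 mm wide, 12 mm thick (6 mm either side of the line from this axis), 238 mm long from the hinge. A round black lifting knob, 16 mm thick, stands 32 mm up from the bar's upper face, 140 mm from the hinge when the bar is set true lengthwise.
- clamp_bar (a joint): Bar angle in rad: 0 = level, its eye (a 16 mm thick lug, 15.5 mm hole, 200 mm from the hinge) at bore height; positive = raised. The hinge is stiff and slotted: the bar stays where left and can stand up to 10 mm too far in or out lengthwise (not measured), which blocks the pin. A sprung pad stops it on the lid at about 0.02, eye 4 mm high; the pin's cone can wedge it down against 6 N.
- pin_mid (a point): Loose steel clevis pin on the table, at the middle of its length, on its axis; x points from head to nose. 88 mm long: hexagonal head 26 mm across flats, 8 mm thick, then a round shank 14 mm thick, 80 mm long, its last 14 mm tapering to 5 mm. It lies sloping about 0.09 rad, nose down. The shank starts 36 mm behind this point. Pushing it in takes up to about 20 N; let go part-way, its head sags.
- pin_seat (a point): The point on the same pin's axis on the underside of its head, where the shank begins; same axes as pin_mid. With the pin fully home it lies at x = -18 mm in the frame of clevis.
- specimen_cup: Specimen cup with a red lid, 46 mm across, 59 mm high, standing on the table; origin at the centre of its underside. To be left alone.
- timer: Round orange and white twist timer, 62 mm across, 44 mm high; origin at the centre of its underside. To be left alone.
- marker: White marker pen with a black cap lying on the table, 135 mm long, 17 mm thick; origin at the centre of its underside. To be left alone.

How it is judged:
By the outcome, as a careful person would: the job done as asked, in the order asked, and still so for the second after the job is handed in, with the robot touching nothing.
It also fails if it takes over 58 s, if anything falls off the work surface, if the arm or the gripper's body presses on something with over 40 N, if the wrist force passes 120 N, or if a joint passes its speed limit or range.

## Working session

There is one attempt and no reset: what is moved stays moved. The work goes in short steps, Python scripts to look and compute and a tool call to move; the robot and the scene stay as the last step left them, time stands still between calls to the robot, and variables do not carry over. Pictures are saved under pics/ and viewed, at most 10 in all, crops included, and the job is handed in when it is done.

Besides the shell and the picture viewer there is one more tool, called after "Request:" as name(argument=value, ...) on one line, values as JSON. servo_tool: Moves the arm, as the interface text tells. Its arguments: {"type":"object","properties":{"hand":{"type":"array","items":{"type":"number"}},"translation":{"type":"array","items":{"type":"array","items":{"type":"number"}}},"dr":{"type":"array","items":{"type":"array","items":{"type":"number"}}},"newtons":{"type":"number"}},"required":["hand","translation","dr"]}

```bash
ls; mkdir -p pics
cat > h.py <<'E'
from station import *
import numpy as np, cv2
def snap(n,f=None):
    cm=camera_model(n); p,d=capture(n)
    if f: cv2.imwrite('pics/'+f,p[:,:,::-1])
    return p,d,cm
def pt(cm,d,u,v):
    z=d[int(v),int(u)]; c=np.linalg.inv(cm['mtx'])@[u,v,1]*z
    return cm['R'].T@(c-cm['t'])
def plane(cm,u,v,h):
    r=cm['R'].T@np.linalg.inv(cm['mtx'])@[u,v,1]; o=-cm['R'].T@cm['t']
    return o+r*(h-o[2])/r[2]
def cloud(cm,d):
    v,u=np.mgrid[:d.shape[0],:d.shape[1]]
    c=np.linalg.inv(cm['mtx'])@np.stack([u.ravel(),v.ravel(),np.ones(u.size)])*d.ravel()
    return (cm['R'].T@(c-cm['t'][:,None])).T.reshape(*d.shape,3)
def proj(cm,X):
    c=cm['mtx']@(cm['R']@np.array(X)+cm['t']); return c[:2]/c[2]
E
python3 - <<'E'
from h import *
np.set_printoptions(precision=4,suppress=True)
for n in ['scene','top']:
    p,d,cm=snap(n,n+'0.png'); np.savez('pics/'+n+'0.npz',p=p,d=d,**cm); print(n,-cm['R'].T@cm['t'],cm['R'][2])
E
```

```text
pics
scene [-0.005   0.0137  0.8223] [ 0.5723 -0.2379 -0.7848]
top [ 0.3928 -0.2042  1.0426] [ 0.1214 -0.0171 -0.9925]
```

View pics/scene0.png

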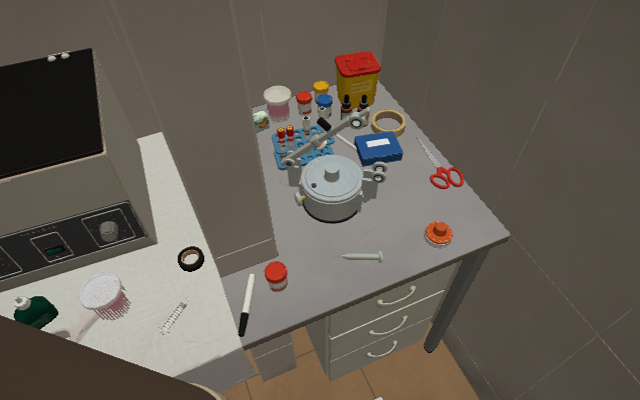

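View pics/top0.png

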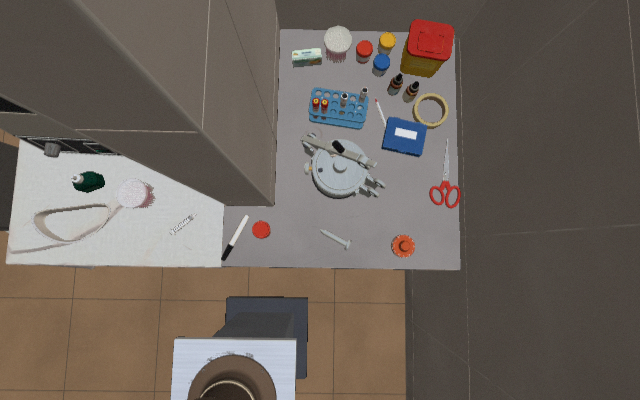

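The scene shows the pot at (332,185), with its clevis on the right at (378,173). The bar is raised, running from the hinge at (292,158) to the eye at (357,120), with a black knob at (323,124). The pin is at (362,257) with its head to the right. In the top view the pot is at (338,168), the clevis at about (373,187), the hinge at about (308,148), and the pin runs from its nose (322,232) to its head (348,245).

Run:
```python
from h import *
np.set_printoptions(precision=4,suppress=True)
for n,r in [('top',(120,215,290,400)),('scene',(95,225,270,400))]:
    z=np.load(f'pics/{n}0.npz'); cm={k:z[k] for k in('mtx','R','t')}; C=cloud(cm,z['d']); p=z['p']
    print(n,cm['mtx'][0,0])
    X=C[...,0];Y=C[...,1];Z=C[...,2]
    # pin: grey blob above table near
    roi=np.zeros(Z.shape,bool)
    if n=='top': roi[222:255,312:358]=1
    else: roi[245:270,335:390]=1
    hsv=cv2.cvtColor(p,cv2.COLOR_RGB2HSV)
    m=roi&(Z>0.004)&(Z<0.04)
    P=C[m]; print('pin n',len(P)); c=P.mean(0); U,S,V=np.linalg.svd(P-c,full_matrices=False); s=(P-c)@V[0]; print(c,V[0],s.min(),s.max())
    for q in np.linspace(s.min(),s.max(),7): 
        k=abs(s-q)<.006; print('  ',P[k].mean(0),P[k][:,2].max(), np.ptp((P[k]-c)@V[1]))
    roi=np.zeros(Z.shape,bool); roi[r[0]:r[1],r[2]:r[3]]=1
    m=roi&(abs(Z-.088)<.004); P=C[m]
    (cx,cy),rad=cv2.minEnclosingCircle(P[:,:2].astype(np.float32)); print('lid',P.mean(0),cx,cy,rad,len(P))
    m=roi&(Z>.125); P=C[m]; 
    dk=m&(hsv[...,2]<60); print('dark',C[dk].mean(0),dk.sum())
    print('high',len(P),P[P[:,2].argmax()]);
    a,b,c_,d_=r[0],r[1],r[2],r[3]
    im=cv2.resize(p[a:b,c_:d_],None,fx=5,fy=5,interpolation=cv2.INTER_CUBIC); cv2.imwrite(f'pics/{n}c.png',im[:,:,::-1])
a=cv2.imread('pics/topc.png');b=cv2.imread('pics/scenec.png'); print(a.shape,b.shape)
h=max(a.shape[0],b.shape[0]); f=lambda i:cv2.copyMakeBorder(i,0,h-i.shape[0],0,0,0)
o=np.hstack([f(a),f(b)]); o=cv2.resize(o,(800,int(800*h/o.shape[1]))); cv2.imwrite('pics/both.png',o)
```

```text
top 383.83872100574877
pin n 181
[ 0.4153 -0.2631  0.0149] [-0.4708 -0.8723  0.1323] -0.04937527807853521 0.0431891199992483
   [ 0.4377 -0.2225  0.0078] 0.011676624517098565 0.005041557773065381
   [ 0.431  -0.2337  0.0109] 0.01521394149827388 0.013699114322230189
   [ 0.4244 -0.2471  0.0126] 0.016902806186956276 0.01357587625679537
   [ 0.4158 -0.2602  0.0137] 0.020201759772821175 0.03355153162112328
   [ 0.4092 -0.274   0.0154] 0.02200560481351187 0.02712695282775891
   [ 0.4019 -0.289   0.0189] 0.02598814416580768 0.03193370542349391
   [ 0.3905 -0.3009  0.0044] 0.004416492294234758 0.0
lid [ 0.585  -0.2618  0.0875] 0.5884991884231567 -0.2679506838321686 0.09866049885749817 1663
dark [ 0.6021 -0.2522  0.2416] 103
high 930 [ 0.3928 -0.2042  1.0426]
scene 430.0924536398419
pin n 279
[ 0.4138 -0.2616  0.0144] [ 0.498   0.8555 -0.1416] -0.03730519767212613 0.0482412097933812
   [ 0.3948 -0.2902  0.0218] 0.028567876560905515 0.02394066956188514
   [ 0.4036 -0.2822  0.0158] 0.0217866434165686 0.014148503884996399
   [ 0.4102 -0.2697  0.0146] 0.019186297124468676 0.01378800809958206
   [ 0.4165 -0.2573  0.0131] 0.017978546716059 0.013780904485201351
   [ 0.4234 -0.2449  0.0117] 0.01672723373278094 0.013800043995794407
   [ 0.4304 -0.2321  0.0107] 0.014895748715159194 0.013953518287676495
   [ 0.4362 -0.2222  0.0081] 0.0123452632143069 0.006732709250102659
lid [ 0.5966 -0.2637  0.0881] 0.7237539291381836 -0.2929857671260834 0.20588599145412445 2166
dark [ 0.5952 -0.2642  0.2222] 175
high 1415 [-0.005   0.0137  0.8223]
(475, 550, 3) (650, 650, 3)
```

View pics/both.png

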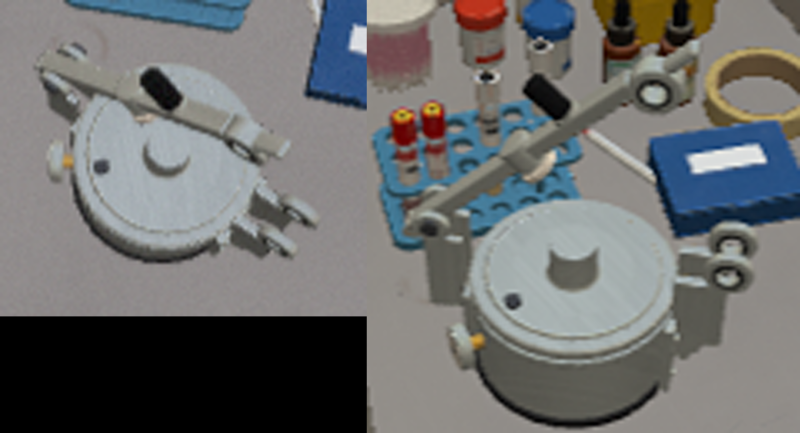

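The crops give the ring centres in scene pixels: front ear about (380,177), back ear about (381,168), eye about (356,123), hinge about (289,162). The black lifting knob leans back toward the hinge, as expected with the bar raised.

Run:
```python
from h import *
np.set_printoptions(precision=4,suppress=True)
L={}
for n in('top','scene'):
    z=np.load(f'pics/{n}0.npz'); cm={k:z[k] for k in('mtx','R','t')}; L[n]=(cm,cloud(cm,z['d']),z['d'],z['p'])
cm,C,d,p=L['scene']
# lid rim circle: use both clouds for points at 0.088
for n in L:
    cm,C,d,p=L[n]
    Q=C.reshape(-1,3); k=(abs(Q[:,2]-.087)<.004)&(np.hypot(Q[:,0]-.588,Q[:,1]+.265)<.085); P=Q[k]
    hull=cv2.convexHull(P[:,:2].astype(np.float32))[:,0]
    x=np.linalg.lstsq(np.c_[2*hull,np.ones(len(hull))],(hull**2).sum(1),rcond=None)[0]
    print(n,'lid c',x[:2],'r',np.sqrt(x[2]+x[0]**2+x[1]**2),len(P))
    k=(Q[:,2]>.103)&(Q[:,2]<.125)&(np.hypot(Q[:,0]-.588,Q[:,1]+.265)<.04);print(' knob',np.median(Q[k],0),k.sum())
    # ears
    k=(Q[:,2]>.108)&(Q[:,2]<.145)&(Q[:,0]>.48)&(Q[:,0]<.62)&(Q[:,1]<-.335)&(Q[:,1]>-.42); P=Q[k]
    print(' ears',k.sum(),P.mean(0)); 
    lab=np.zeros(d.shape,np.uint8); lab.ravel()[np.where(k)[0]]=1
    N,l,s,ct=cv2.connectedComponentsWithStats(lab)
    for i in range(1,N):
        if s[i,4]>15: q=C[l==i]; print('  ',s[i],q.mean(0),q.min(0),q.max(0))
    # bar: points z>.13 above pot
    k=(Q[:,2]>.14)&(Q[:,2]<.4)&(Q[:,0]>.5)&(Q[:,0]<.75)&(Q[:,1]<-.12)&(Q[:,1]>-.40); P=Q[k]
    g=cv2.cvtColor(p,cv2.COLOR_RGB2GRAY).ravel()[k]
    B=P[g>80]; c=np.median(B,0); V=np.linalg.svd(B-B.mean(0),full_matrices=False)[2][0]; s=(B-c)@V; print(' bar',c,V,s.min(),s.max(),B[s.argmin()],B[s.argmax()],'dark',P[g<50].mean(0),P[g<50].min(0),P[g<50].max(0))
    print(' bar elev',np.arcsin(abs(V[2])),'yaw',np.arctan2(V[1],V[0]))
o=L['scene'];t=L['top']
print('hinge from scene', plane(o[0],289,162,.132),'front ear',plane(o[0],380,177,.122),'back',plane(o[0],381,168,.122),'eye',pt(o[0],o[2],352,123))
```

```text
top lid c [ 0.5944 -0.2679] r 0.07381321722495085 1665
 knob [ 0.5955 -0.2641  0.1165] 151
 ears 136 [ 0.5395 -0.3521  0.1273]
   [372 178  14  10  73] [ 0.549  -0.3583  0.1276] [ 0.5387 -0.3737  0.1087] [ 0.5605 -0.3439  0.1409]
   [369 188  11  10  56] [ 0.5241 -0.3456  0.1292] [ 0.5152 -0.3591  0.1094] [ 0.5352 -0.3357  0.1406]
 bar [ 0.5944 -0.267   0.2368] [-0.4083 -0.608   0.6808] -0.13910562242270122 0.08736919437106039 [ 0.6599 -0.1892  0.1412] [ 0.5524 -0.3208  0.2919] dark [ 0.6024 -0.2532  0.248 ] [ 0.558  -0.3085  0.2353] [ 0.6159 -0.2379  0.2672]
 bar elev 0.7489069288723282 yaw -2.162170263097009
scene lid c [ 0.5947 -0.2677] r 0.07433332912630107 1976
 knob [ 0.5928 -0.2632  0.1164] 188
 ears 251 [ 0.5373 -0.3519  0.1249]
   [365 161  23  22 251] [ 0.5373 -0.3519  0.1249] [ 0.5138 -0.3734  0.1081] [ 0.5713 -0.3352  0.1391]
 bar [ 0.596  -0.2579  0.2259] [ 0.4049  0.6114 -0.6799] -0.10119375658821604 0.12816377227286663 [ 0.5557 -0.322   0.2931] [ 0.6416 -0.1735  0.1403] dark [ 0.5963 -0.2576  0.2481] [ 0.5579 -0.3083  0.2303] [ 0.6176 -0.237   0.2708]
 bar elev 0.7476165652684738 yaw 0.9858123057923475
hinge from scene [ 0.638  -0.1786  0.132 ] front ear [ 0.5235 -0.3465  0.122 ] back [ 0.5463 -0.3613  0.122 ] eye [ 0.5682 -0.2938  0.2588]
```

Run:
```python
from h import *
np.set_printoptions(precision=3,suppress=True)
s=observe(); print(s['time_s'],s['tcp_pos'],'\n',s['eef_rot'],s['gripper_width'])
for n in('top','scene'):
    z=np.load(f'pics/{n}0.npz'); cm={k:z[k] for k in('mtx','R','t')}; Q=cloud(cm,z['d']).reshape(-1,3)
    k=(z['d'].ravel()>0)&(Q[:,2]>.12)&(Q[:,2]<.75)&(Q[:,0]>.15)&(Q[:,0]<.52)&(abs(Q[:,1])<.9); P=Q[k]
    H={}
    for q in P: H.setdefault((round(q[0]/.1),round(q[1]/.1)),[]).append(q[2])
    print(n,{k:(round(min(v),2),round(max(v),2)) for k,v in sorted(H.items()) if len(v)>5})
cm=camera_model('wrist'); print('wristcam',cm['mtx'][0,0],-cm['R'].T@cm['t']-s['tcp_pos'],cm['R'][2])
```

```text
0.1 [0.236 0.578 0.256] 
 [[-0.926  0.377 -0.   ]
 [ 0.377  0.926 -0.001]
 [-0.    -0.002 -1.   ]] 0.08540811219624693
top {(2, -6): (np.float64(0.12), np.float64(0.53)), (3, -6): (np.float64(0.12), np.float64(0.54)), (4, -6): (np.float64(0.12), np.float64(0.55)), (5, -6): (np.float64(0.12), np.float64(0.55)), (5, -4): (np.float64(0.12), np.float64(0.13)), (5, -1): (np.float64(0.12), np.float64(0.75)), (5, 0): (np.float64(0.12), np.float64(0.75))}
scene {(2, -6): (np.float64(0.12), np.float64(0.35)), (3, -6): (np.float64(0.12), np.float64(0.49)), (4, -6): (np.float64(0.12), np.float64(0.52)), (5, -6): (np.float64(0.12), np.float64(0.48)), (5, -4): (np.float64(0.12), np.float64(0.13)), (5, -1): (np.float64(0.12), np.float64(0.58)), (5, 0): (np.float64(0.12), np.float64(0.6))}
wristcam 341.2096112123439 [-0.063  0.026  0.119] [ 0.249 -0.102 -0.963]
```

```bash
cat >> h.py <<'E'
from scipy.spatial.transform import Rotation as Ro
np.set_printoptions(precision=4,suppress=True)
def Rd(yaw,pitch=0):  # tool down, x at yaw
    x=np.array([np.cos(yaw),np.sin(yaw),0]); z=np.array([0,0,-1.]); return np.c_[x,np.cross(z,x),z]@Ro.from_rotvec([0,pitch,0]).as_matrix()
def plan(wps,start=None):
    s=observe(); p0,R0=(np.array(s['tcp_pos']),np.array(s['eef_rot'])) if start is None else start
    for p,R in wps:
        print('T',np.round(R0.T@(np.array(p)-p0)*1e3,1).tolist(),'dr',np.round(Ro.from_matrix(R0.T@R).as_rotvec(),3).tolist())
E
python3 - <<'E'
from h import *
y=np.deg2rad
plan([([.255,.52,.28],Rd(y(148))),([.28,.46,.30],Rd(y(138))),([.30,.40,.31],Rd(y(128))),([.32,.34,.32],Rd(y(118))),([.335,.28,.33],Rd(y(109)))])
a=([.335,.28,.33],Rd(y(109)))
plan([([.35,.22,.34],Rd(y(100))),([.36,.16,.35],Rd(y(92))),([.37,.10,.355],Rd(y(84))),([.38,.04,.36],Rd(y(77))),([.385,-.02,.36],Rd(y(70)))],a)
a=([.385,-.02,.36],Rd(y(70)))
plan([([.39,-.08,.36],Rd(y(66))),([.40,-.14,.36],Rd(y(63))),([.43,-.19,.36],Rd(y(60))),([.47,-.235,.37],Rd(y(58.5))),([.52,-.265,.38],Rd(y(58.5)))],a)
E
```

```text
T [-40.0, -46.8, -24.4] dr [-0.001, 0.0, 0.172]
T [-85.8, -93.0, -44.3] dr [-0.001, 0.0, 0.346]
T [-127.0, -141.1, -54.3] dr [-0.001, 0.0, 0.521]
T [-168.1, -189.1, -64.2] dr [-0.001, 0.001, 0.695]
T [-204.6, -239.0, -74.1] dr [-0.001, 0.001, 0.852]
T [-61.6, -5.4, -10.0] dr [0.0, 0.0, 0.157]
T [-121.6, -15.4, -20.0] dr [0.0, 0.0, 0.297]
T [-181.6, -25.5, -25.0] dr [0.0, 0.0, 0.436]
T [-241.6, -35.6, -30.0] dr [0.0, 0.0, 0.559]
T [-299.9, -50.4, -30.0] dr [0.0, 0.0, 0.681]
T [-54.7, 25.2, 0.0] dr [0.0, 0.0, 0.07]
T [-107.6, 55.1, 0.0] dr [0.0, 0.0, 0.122]
T [-144.4, 100.4, 0.0] dr [0.0, 0.0, 0.175]
T [-173.0, 153.4, -10.0] dr [0.0, 0.0, 0.201]
T [-184.1, 210.7, -20.0] dr [0.0, 0.0, 0.201]
```

Request:
servo_tool(hand=[60,60,60,60,60], translation=[[-40,-47,-24],[-86,-93,-44],[-127,-141,-54],[-168,-189,-64],[-205,-239,-74]], dr=[[0,0,0.17],[0,0,0.345],[0,0,0.52],[0,0,0.695],[0,0,0.85]])

```text
time_s: 0.72
tcp_pos: [0.3327, 0.2899, 0.3284]
eef_rot: [[-0.323, 0.947, -0.0], [0.947, 0.323, 0.0], [0.0, -0.0, -1.0]]
contact_force: [0.1, -0.2, 0.6]
gripper_width: 0.0595
grasp_force: 0.0
```

Request:
servo_tool(hand=[50,50,50,50,50], translation=[[-62,-5,-10],[-122,-15,-20],[-182,-25,-25],[-242,-36,-30],[-300,-50,-30]], dr=[[0,0,0.157],[0,0,0.3],[0,0,0.436],[0,0,0.56],[0,0,0.68]])

```text
time_s: 1.35
tcp_pos: [0.3834, -0.0099, 0.3586]
eef_rot: [[0.343, 0.939, 0.001], [0.939, -0.343, 0.001], [0.001, 0.001, -1.0]]
contact_force: [1.0, 0.4, 0.0]
gripper_width: 0.0496
grasp_force: 0.0
```

Request:
servo_tool(hand=[50,50,50,50,50], translation=[[-55,25,0],[-108,55,0],[-144,100,0],[-173,153,-10],[-184,211,-20]], dr=[[0,0,0.07],[0,0,0.122],[0,0,0.175],[0,0,0.2],[0,0,0.2]])

```text
time_s: 1.98
tcp_pos: [0.5203, -0.2546, 0.3789]
eef_rot: [[0.52, 0.854, 0.001], [0.854, -0.52, -0.0], [0.0, 0.001, -1.0]]
contact_force: [0.1, 0.7, 1.9]
gripper_width: 0.0499
grasp_force: 0.0
```

Now a close look with the wrist camera.

Run:
```python
from h import *
s=observe();p,d,cm=snap('wrist','w1.png'); np.savez('pics/w1.npz',p=p,d=d,**cm); C=cloud(cm,d); Q=C.reshape(-1,3)
print(s['tcp_pos'])
for nm,X in dict(hinge=[.6432,-.184,.132],clevis=[.5386,-.3546,.122],knob=[.599,-.255,.248],pinhead=[.397,-.292,.015]).items(): print(nm,proj(cm,X))
g=cv2.cvtColor(p,cv2.COLOR_RGB2GRAY).ravel()
k=(g<45)&(Q[:,2]>.2)&(Q[:,2]<.29)&(Q[:,0]>.55)&(Q[:,0]<.65); print('knob dark',k.sum(),Q[k].mean(0) if k.any() else 0,Q[k].min(0),Q[k].max(0))
```

```text
[ 0.5203 -0.2546  0.3789]
hinge [392.3754  42.8291]
clevis [380.7745 229.0302]
knob [416.332  140.9381]
pinhead [265.4374 215.9239]
knob dark 941 [ 0.6015 -0.2534  0.2516] [ 0.5579 -0.3081  0.2328] [ 0.6192 -0.2355  0.2736]
```

View pics/w1.png

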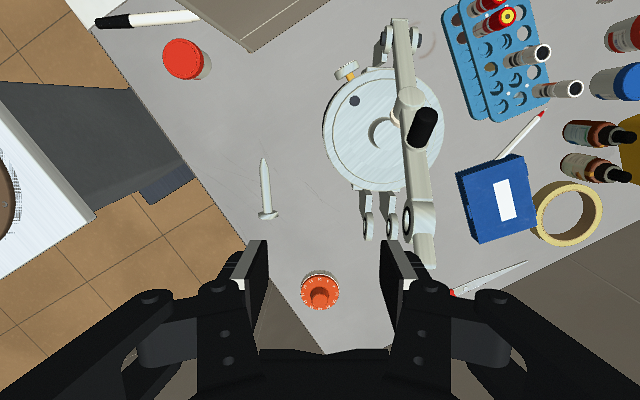

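The wrist view shows the knob at (423,127), the hinge near (395,40), the ears at (368,215) and (392,222), the eye at (408,220), and the pin from its nose (263,160) to its head (268,215). The predicted points agree with all of these. Next I descend on the knob.

Run:
```python
from h import *
R=Rd(np.deg2rad(58.5))
plan([([.56,-.255,.36],R),([.60,-.255,.33],R),([.60,-.255,.29],R),([.60,-.255,.257],R),([.60,-.255,.257],R)],([.52,-.265,.38],R))
```

```text
T [29.4, 28.9, 20.0] dr [0.0, 0.0, 0.0]
T [50.3, 63.0, 50.0] dr [0.0, 0.0, 0.0]
T [50.3, 63.0, 90.0] dr [0.0, 0.0, 0.0]
T [50.3, 63.0, 123.0] dr [0.0, 0.0, 0.0]
T [50.3, 63.0, 123.0] dr [0.0, 0.0, 0.0]
```

Request:
servo_tool(hand=[50,50,50,50,50], translation=[[29,29,20],[50,63,50],[50,63,90],[50,63,123],[50,63,123]], dr=[[0,0,0],[0,0,0],[0,0,0],[0,0,0],[0,0,0]])

```text
time_s: 2.65
tcp_pos: [0.5981, -0.2413, 0.2526]
eef_rot: [[0.519, 0.855, -0.005], [0.855, -0.519, 0.001], [-0.001, -0.005, -1.0]]
contact_force: [0.3, 1.2, 0.1]
gripper_width: 0.0499
grasp_force: 0.0
```

Request:
servo_tool(hand=[14,10,10,10,10], translation=[[0,0,0],[0,0,0],[0,0,0],[0,0,0],[0,0,0]], dr=[[0,0,0],[0,0,0],[0,0,0],[0,0,0],[0,0,0]], newtons=25)

```text
time_s: 3.28
tcp_pos: [0.6018, -0.2438, 0.2579]
eef_rot: [[0.519, 0.855, 0.007], [0.855, -0.519, -0.003], [0.001, 0.008, -1.0]]
contact_force: [7.1, -4.0, -1.4]
gripper_width: 0.0149
grasp_force: 26.7
```

Request:
servo_tool(hand=[30,30,30,10,10], translation=[[0,1,0],[-6,1,0],[-12,1,0],[-12,1,0],[-12,1,0]], dr=[[0,0,0],[0,0,0],[0,0,0],[0,0,0],[0,0,0]], newtons=25)

```text
time_s: 3.9
tcp_pos: [0.5951, -0.2551, 0.2566]
eef_rot: [[0.52, 0.854, 0.004], [0.854, -0.52, -0.003], [-0.001, 0.005, -1.0]]
contact_force: [7.2, -5.4, 0.2]
gripper_width: 0.0149
grasp_force: 25.7
```

Request:
servo_tool(hand=[10,10], translation=[[0,0,0],[0,0,0]], dr=[[0,0,0],[0,0,0]])

```text
time_s: 4.15
tcp_pos: [0.595, -0.2551, 0.2566]
eef_rot: [[0.52, 0.854, 0.004], [0.854, -0.52, -0.003], [-0.001, 0.005, -1.0]]
contact_force: [7.6, -5.2, -0.4]
gripper_width: 0.0148
grasp_force: 25.7
```

Run:
```python
from h import *
s=observe(); print(s['tcp_pos'],s['eef_rot'])
h=np.array([.6432,-.184,.132]); yd=np.array([.523,.853,0]); xd=np.array([.853,-.523,0])
g=s['tcp_pos']-np.array([0,0,.006]); v=g-h; print('rel hinge x,y,z',v@xd,v@yd,v[2])
a=-v@yd; b=v[2]; r=np.hypot(a,b); ph=np.arctan2(b,a); print('r',r,'phi',ph)
# rotate by -0.73 (0.748->0.02)
R=np.array(s['eef_rot']); 
for i in range(1,16):
    q=ph-i*.05
    w=h+(v@xd)*xd-yd*r*np.cos(q)+[0,0,r*np.sin(q)]
    print(i,np.round(R.T@(w-g)*1e3,1))
```

```text
[ 0.595  -0.2551  0.2566] [[ 0.5202  0.854   0.004 ]
 [ 0.854  -0.5202 -0.0033]
 [-0.0008  0.0052 -1.    ]]
rel hinge x,y,z -0.0038697952610609308 -0.08586388808998198 0.1185689222486912
r 0.14639397733904605 phi 0.9440333197812757
1 [-5.9 -0.   4.4]
2 [-11.5  -0.1   9.2]
3 [-16.9  -0.1  14.2]
4 [-21.9  -0.2  19.4]
5 [-26.8  -0.2  24.9]
6 [-31.3  -0.3  30.7]
7 [-35.5  -0.3  36.7]
8 [-39.5  -0.3  42.8]
9 [-43.1  -0.4  49.2]
10 [-46.4  -0.4  55.7]
11 [-49.4  -0.5  62.4]
12 [-52.   -0.5  69.2]
13 [-54.3  -0.6  76.2]
14 [-56.3  -0.6  83.2]
15 [-57.8  -0.6  90.4]
```

Request:
servo_tool(hand=[10,10,10,10,10], translation=[[-11,3,9],[-22,3,19],[-31,3,31],[-39,3,43],[-46,3,56]], dr=[[0,0,0],[0,0,0],[0,0,0],[0,0,0],[0,0,0]])

```text
time_s: 4.78
tcp_pos: [0.5725, -0.2954, 0.1994]
eef_rot: [[0.52, 0.854, 0.001], [0.854, -0.52, -0.001], [-0.001, 0.002, -1.0]]
contact_force: [4.0, -3.2, 1.0]
gripper_width: 0.0143
grasp_force: 24.2
```

Request:
servo_tool(hand=[10,10,10,10], translation=[[-3,0,7],[-6,0,14],[-8,0,21],[-10,0,27]], dr=[[0,0,0],[0,0,0],[0,0,0],[0,0,0]])

```text
time_s: 5.28
tcp_pos: [0.5664, -0.3048, 0.1722]
eef_rot: [[0.521, 0.854, -0.0], [0.854, -0.521, -0.002], [-0.002, 0.001, -1.0]]
contact_force: [1.5, -4.6, 3.9]
gripper_width: 0.0098
grasp_force: 2.3
```

Run:
```python
from h import *
p,d,cm=snap('wrist'); q,e,cn=snap('scene')
np.savez('pics/w2.npz',p=p,d=d,**cm)
a=cv2.resize(p[0:300,200:520],None,fx=1.25,fy=1.25); b=cv2.resize(q[100:220,270:430],(400,300))
o=np.zeros((375,800,3),np.uint8); o[:,:400]=a; o[:300,400:]=b
cv2.imwrite('pics/v2.png',o[:,:,::-1])
```

```text
(no output)
```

View pics/v2.png

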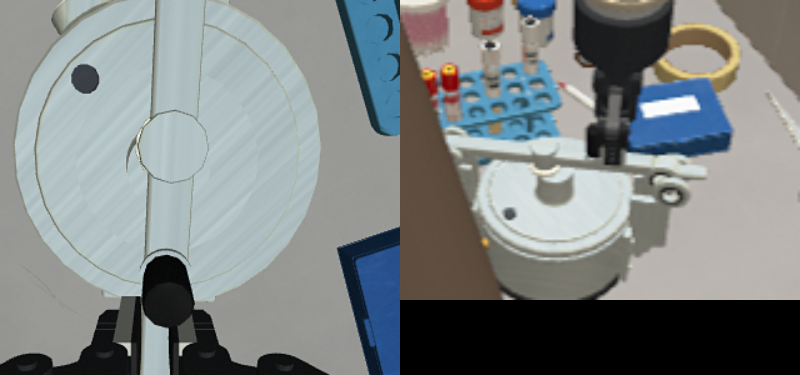

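The knob at (168,290) is now on the hinge side of the pads, so the fingers have slipped past it. The bar is nearly down. I'll measure its angle and lengthwise position from depth.

Run:
```python
from h import *
z=np.load('pics/w2.npz'); cm={k:z[k] for k in('mtx','R','t')}; C=cloud(cm,z['d']); p=z['p']
h=np.array([.6432,-.184,.132]); yd=np.array([.523,.853,0]); xd=np.array([.853,-.523,0])
V=C-h; a=-(V@yd); x=V@xd; zz=V[...,2]
# crop px -> full : u=200+X/1.25, v=Y/1.25
for v in (30,60,90,150,180,200): 
    row=[(u,round(x[v,u]*1e3,1),round(a[v,u]*1e3,1),round(zz[v,u]*1e3,1)) for u in (320,326,330,334,340,346,352,358)]
    print(v,row)
g=cv2.cvtColor(p,cv2.COLOR_RGB2GRAY)
m=(g<60)&(zz>0.01)&(abs(x)<.03); m[:190]=0;m[265:]=0; m[:,:310]=0;m[:,360:]=0
for v in range(196,266,6):
    k=m[v]; 
    if k.any(): print(v,np.where(k)[0].min(),np.where(k)[0].max(),'x',np.median(x[v][k]),'a',np.median(a[v][k]),'z',np.median(zz[v][k]))
```

```text
30 [(320, np.float64(-4.7), np.float64(38.6), np.float64(-40.1)), (326, np.float64(-1.9), np.float64(47.3), np.float64(7.8)), (330, np.float64(-0.3), np.float64(47.5), np.float64(8.8)), (334, np.float64(1.3), np.float64(47.4), np.float64(8.3)), (340, np.float64(3.6), np.float64(47.6), np.float64(9.6)), (346, np.float64(6.1), np.float64(47.4), np.float64(8.3)), (352, np.float64(8.4), np.float64(47.6), np.float64(9.6)), (358, np.float64(10.9), np.float64(47.5), np.float64(9.2))]
60 [(320, np.float64(-4.7), np.float64(53.2), np.float64(-43.2)), (326, np.float64(-1.9), np.float64(58.8), np.float64(9.3)), (330, np.float64(-0.2), np.float64(58.6), np.float64(7.7)), (334, np.float64(1.4), np.float64(58.8), np.float64(9.1)), (340, np.float64(3.8), np.float64(58.9), np.float64(10.0)), (346, np.float64(6.3), np.float64(58.8), np.float64(9.6)), (352, np.float64(8.8), np.float64(58.7), np.float64(8.7)), (358, np.float64(11.3), np.float64(58.7), np.float64(8.5))]
90 [(320, np.float64(-4.7), np.float64(69.0), np.float64(-44.0)), (326, np.float64(-1.8), np.float64(70.6), np.float64(10.5)), (330, np
[... 1937 characters left out ...]
008180071889783088 a 0.1188562439378809 z 0.028189586229668925
220 315 349 x 0.0003783737850445853 a 0.11878842047167726 z 0.035544479618543234
226 314 351 x 0.0005054428599154383 a 0.119002471646797 z 0.041478912549463384
232 314 352 x 0.0006948671943075535 a 0.12080677400157568 z 0.04288316306191206
238 310 354 x 0.0003376949580618665 a 0.12304798140734735 z 0.04312914295979978
244 310 354 x 0.000553091934320522 a 0.12539644631090968 z 0.0431568849843731
250 310 359 x 0.001856938945642488 a 0.12762374208158467 z 0.04350300226682979
256 310 359 x 0.0018697733233814812 a 0.13021392361371995 z 0.043092517439133116
262 310 359 x 0.002991941073468643 a 0.13530368259370248 z 0.037747959132952785
```

Request:
servo_tool(hand=[40,40,40,40,12], translation=[[0,0,0],[0,3,0],[8,3,0],[16,3,4],[16,3,4]], dr=[[0,0,0],[0,0,0],[0,0,0],[0,0,0],[0,0,0]], newtons=70)

```text
time_s: 6.0
tcp_pos: [0.5789, -0.2887, 0.1676]
eef_rot: [[0.517, 0.856, -0.001], [0.856, -0.517, 0.001], [0.001, -0.001, -1.0]]
contact_force: [-1.0, 0.5, -0.1]
gripper_width: 0.023
grasp_force: 0.0
```

Request:
servo_tool(hand=[12,12,12], translation=[[0,0,0],[0,0,0],[0,0,0]], dr=[[0,0,0],[0,0,0],[0,0,0]])

```text
time_s: 6.38
tcp_pos: [0.5785, -0.2901, 0.1683]
eef_rot: [[0.519, 0.855, 0.0], [0.855, -0.519, 0.0], [0.001, -0.0, -1.0]]
contact_force: [2.1, 2.7, -1.4]
gripper_width: 0.0142
grasp_force: 68.2
```

Request:
servo_tool(hand=[12,12,12], translation=[[0,0,4],[0,0,6],[0,0,6]], dr=[[0,0,0],[0,0,0],[0,0,0]])

```text
time_s: 6.75
tcp_pos: [0.5786, -0.2914, 0.1643]
eef_rot: [[0.52, 0.854, 0.002], [0.854, -0.52, -0.0], [0.001, 0.002, -1.0]]
contact_force: [-1.9, 2.8, 13.2]
gripper_width: 0.0142
grasp_force: 69.9
```

Run:
```python
from h import *
p,d,cm=snap('scene'); np.savez('pics/s3.npz',p=p,d=d,**cm); q,e,cn=snap('wrist'); np.savez('pics/w3.npz',p=q,d=e,**cn)
b=cv2.resize(p[145:205,345:415],None,fx=8,fy=8,interpolation=cv2.INTER_CUBIC); print(b.shape)
cv2.imwrite('pics/v3.png',b[:,:,::-1])
C=cloud(cn,e); h=np.array([.6432,-.184,.132]); yd=np.array([.523,.853,0]); xd=np.array([.853,-.523,0]); V=C-h
for v in (30,60,120,150,180): k=slice(325,345); print(v,np.median(-(V@yd)[v,k]),np.median(V[v,k,2]))
```

```text
(480, 560, 3)
30 0.030759774447129306 0.007298792366311049
60 0.041626598522221905 0.007686408265029032
120 0.0646643091458389 0.007306579530348495
150 0.07631743420674428 0.012593437021047468
180 0.08876746270599936 0.012740930934606348
```

View pics/v3.png

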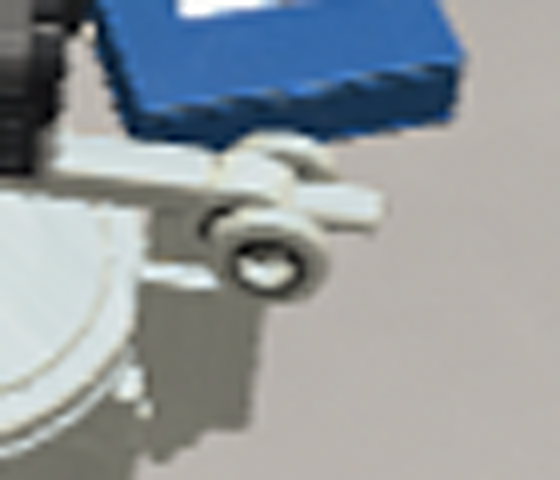

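The front ear's ring is centred at crop (270,265), which is full-frame (378.8,178.1). The bar's end face is near crop (380,198), with the lug standing between the ears. I'll compare the bar end with the ear bore.

Run:
```python
from h import *
z=np.load('pics/s3.npz'); cm={k:z[k] for k in('mtx','R','t')}; C=cloud(cm,z['d'])
yd=np.array([.523,.853,0]); xd=np.array([.853,-.523,0]); c0=np.array([.5386,-.3546,.122])
f=lambda P:np.round([(P-c0)@xd*1e3,(P-c0)@yd*1e3,(P[2]-.122)*1e3],1)
px=lambda u,v:(345+(u+.5)/8-.5,145+(v+.5)/8-.5)
print('front ear bore',f(plane(cm,*px(270,265),.122)))
for n,q in dict(tipback=(384,187),tipfront=(377,213)).items(): print(n,f(plane(cm,*px(*q),.142)))
# depth points on bar-tip
for v in range(167,174): print(v,[tuple(f(C[v,u]).tolist()) for u in range(384,395,2)])
```

```text
front ear bore [-19.6   2.6   0. ]
tipback [ -5.6 -25.4  20. ]
tipfront [-15.4 -23.9  20. ]
167 [(9.3, -7.9, 4.9), (8.5, -12.1, 6.2), (132.6, -25.1, -122.6), (130.5, -30.1, -119.7), (132.9, -35.4, -121.6), (135.3, -40.7, -123.3)]
168 [(0.3, -7.7, 11.1), (3.2, -12.1, 8.7), (0.1, -16.2, 12.5), (3.2, -20.7, 9.8), (129.9, -35.6, -122.1), (131.5, -40.8, -123.1)]
169 [(-0.0, -8.0, 8.3), (-1.6, -12.2, 10.6), (-2.0, -16.4, 11.6), (1.3, -20.9, 8.7), (0.6, -25.2, 10.0), (127.1, -40.8, -122.2)]
170 [(-4.7, -8.0, 10.2), (-4.0, -12.3, 10.0), (-4.6, -16.6, 11.2), (-4.0, -20.9, 11.2), (-3.2, -25.2, 10.8), (125.6, -41.2, -124.4)]
171 [(-8.6, -8.1, 11.1), (-5.9, -12.5, 8.9), (-6.0, -16.8, 9.5), (-5.3, -21.1, 9.3), (-5.1, -25.4, 9.8), (119.4, -41.0, -121.5)]
172 [(-8.9, -8.4, 8.3), (-7.9, -12.7, 7.8), (-9.8, -16.9, 10.4), (-11.3, -21.0, 12.7), (-6.3, -25.7, 7.8), (114.5, -41.0, -120.1)]
173 [(-15.0, -8.4, 11.7), (-7.1, -13.1, 3.7), (-9.5, -17.2, 7.0), (-8.3, -21.6, 6.3), (-8.8, -25.8, 7.4), (115.6, -41.6, -125.0)]
```

The bar end stands about 29 mm past the bore instead of 38, so I'll pull the bar out about 9 mm.

Request:
servo_tool(hand=[12,12,12,12,12], translation=[[0,0,-3],[-4,0,-3],[-8,0,-3],[-10,0,-3],[-10,0,-3]], dr=[[0,0,0],[0,0,0],[0,0,0],[0,0,0],[0,0,0]], newtons=100)

```text
time_s: 7.48
tcp_pos: [0.5741, -0.2982, 0.1662]
eef_rot: [[0.519, 0.855, 0.002], [0.855, -0.519, 0.002], [0.002, 0.001, -1.0]]
contact_force: [2.9, 5.3, 4.5]
gripper_width: 0.014
grasp_force: 81.8
```

```bash
cat > tip.py <<'E'
from h import *
import sys
p,d,cm=snap('scene'); np.savez('pics/%s.npz'%sys.argv[1],p=p,d=d,**cm); C=cloud(cm,d)
yd=np.array([.523,.853,0]); xd=np.array([.853,-.523,0]); c0=np.array([.5386,-.3546,.122])
V=(C-c0); y=V@yd; x=V@xd; z=V[...,2]
m=(z>0)&(z<.025)&(abs(x)<.012)&(y<-.018)&(y>-.06)
for v in range(164,176):
    k=np.where(m[v])[0]
    if len(k): print(v,k.max(),'y',np.round(y[v,k.max()]*1e3,1),'x',np.round(x[v,k.max()]*1e3,1),'z',np.round(z[v,k.max()]*1e3,1),'grey',p[v,k.max()-1:k.max()+3].mean(1).round())
s=observe(); print(s['tcp_pos'],s['contact_force'])
E
python3 tip.py s4; python3 - <<'E'
E
```

```text
168 393 y -27.1 x 2.2 z 11.8 grey [204. 196. 183. 175.]
169 396 y -33.7 x 0.3 z 11.5 grey [217. 200. 176. 177.]
170 396 y -33.7 x -2.7 z 11.6 grey [222. 201. 167. 176.]
171 396 y -34.1 x -3.4 z 9.1 grey [219. 193. 163. 177.]
172 396 y -34.2 x -6.2 z 9.0 grey [203. 194. 175. 176.]
173 396 y -34.3 x -8.9 z 8.6 grey [140. 155. 177. 176.]
[ 0.5741 -0.2982  0.1662] [2.0255 5.0474 6.0574]
```

Run:
```python
from h import *
s=observe(); cm=camera_model('wrist'); R=np.array(s['eef_rot']); p=np.array(s['tcp_pos'])
Rct=cm['R']@R; o=R.T@(-cm['R'].T@cm['t']-p); print('cam in tool',o,'fwd in tool',Rct[2],'down',Rct[1])
yw=np.deg2rad(58.5); c=np.array([.5395,-.352,.126])
for th in(.6,.75):
    Rt=Rd(yw)@Ro.from_rotvec([-th,0,0]).as_matrix()
    pc=np.array([0,-.04,.22])  # desired clevis in cam
    ct=Rct.T@pc+o
    print(th,'tcp',c-Rt@ct,'z',Rt[:,2])
    q=c-Rt@ct
    Rf=lambda t:Rd(yw)@Ro.from_rotvec([-t,0,0]).as_matrix()
    u=np.array(p); up=u+[0,0,.06]
    plan([(up,R),(u+[-.02,0,.12],R)]); 
    m=u+[-.02,0,.12]
    plan([(m+(q-m)*i/4,Rf(th*i/4)) for i in(1,2,3,4)],(m,Rd(yw)))
```

```text
cam in tool [ 0.0678 -0.0006 -0.1187] fwd in tool [-0.2673  0.0017  0.9636] down [-0.9636  0.001  -0.2673]
0.6 tcp [ 0.4647 -0.362   0.212 ] z [ 0.4814 -0.295  -0.8253]
T [0.1, 0.1, -60.0] dr [0.0, 0.0, 0.0]
T [-10.1, -17.0, -120.0] dr [0.0, 0.0, 0.0]
T [-25.3, -10.7, 18.5] dr [-0.15, -0.0, -0.0]
T [-50.6, -21.4, 37.1] dr [-0.3, 0.0, -0.0]
T [-75.8, -32.2, 55.6] dr [-0.45, 0.0, 0.0]
T [-101.1, -42.9, 74.2] dr [-0.6, 0.0, -0.0]
0.75 tcp [ 0.4543 -0.3556  0.2023] z [ 0.5812 -0.3562 -0.7317]
T [0.1, 0.1, -60.0] dr [0.0, 0.0, 0.0]
T [-10.1, -17.0, -120.0] dr [0.0, 0.0, 0.0]
T [-25.3, -13.8, 21.0] dr [-0.188, 0.0, -0.0]
T [-50.6, -27.5, 41.9] dr [-0.375, 0.0, 0.0]
T [-75.8, -41.3, 62.9] dr [-0.562, -0.0, 0.0]
T [-101.1, -55.1, 83.9] dr [-0.75, 0.0, -0.0]
```

Request:
servo_tool(hand=[40,40,40,40,40], translation=[[0,0,0],[0,0,0],[0,0,-10],[0,0,-60],[-10,-17,-118]], dr=[[0,0,0],[0,0,0],[0,0,0],[0,0,0],[0,0,0]])

```text
time_s: 8.15
tcp_pos: [0.5536, -0.2984, 0.2842]
eef_rot: [[0.518, 0.855, -0.002], [0.855, -0.518, -0.001], [-0.001, -0.001, -1.0]]
contact_force: [0.8, 0.4, 0.7]
gripper_width: 0.0399
grasp_force: 0.0
```

Request:
servo_tool(hand=[40,40,40,40,40], translation=[[-25,-12,18],[-50,-24,37],[-76,-37,55],[-101,-50,74],[-101,-50,74]], dr=[[-0.18,0,0],[-0.36,0,0],[-0.54,0,0],[-0.7,0,0],[-0.7,0,0]])

```text
time_s: 8.78
tcp_pos: [0.4628, -0.3596, 0.2255]
eef_rot: [[0.513, 0.671, 0.535], [0.859, -0.407, -0.311], [0.009, 0.619, -0.785]]
contact_force: [1.6, 0.1, -0.1]
gripper_width: 0.04
grasp_force: 0.0
```

Run:
```python
from h import *
s=observe(); print(s['tcp_pos'],s['eef_rot'][:,2])
p,d,cm=snap('wrist','w5f.png'); np.savez('pics/w5.npz',p=p,d=d,**cm)
u,v=proj(cm,[.5395,-.352,.126]); print(u,v); print(proj(cm,[.415,-.261,.01]))
u=int(np.clip(u,110,530));v=int(np.clip(v,90,310))
b=cv2.resize(p[v-90:v+90,u-110:u+110],None,fx=3.6,fy=3.333,interpolation=cv2.INTER_CUBIC); b=cv2.resize(p[v-80:v+80,u-100:u+100],None,fx=3.5,fy=3.5,interpolation=cv2.INTER_CUBIC);print(u-100,v-80,b.shape); cv2.imwrite('pics/v5.png',b[:,:,::-1])
```

```text
[ 0.4628 -0.3596  0.2255] [ 0.5351 -0.3113 -0.7853]
303.2898539434025 136.90359009576792
[ 11.5265 116.9427]
203 56 (560, 700, 3)
```

View pics/v5.png

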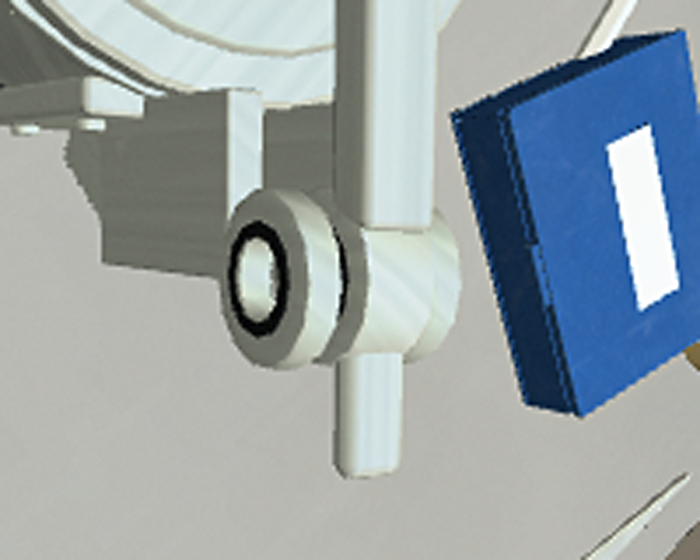

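The close view shows the front ear's ring centred at (258,278), the lug between the ears, and the bar's end edge at row 478, cols 338–398. I'll compare their y positions.

Run:
```python
from h import *
z=np.load('pics/w5.npz'); cm={k:z[k] for k in('mtx','R','t')}; d=z['d']; C=cloud(cm,d); p=z['p']
yd=np.array([.523,.853,0]); xd=np.array([.853,-.523,0]); c0=np.array([.5386,-.3546,.122])
f=lambda P:np.round([(P-c0)@xd*1e3,(P-c0)@yd*1e3,(P[2]-.122)*1e3],1)
px=lambda u,v:(203+(u+.5)/3.5-.5,56+(v+.5)/3.5-.5)
# ring fit: dark pixels
g=cv2.cvtColor(p,cv2.COLOR_RGB2GRAY); m=np.zeros_like(g); m[110:160,262:292]=(g[110:160,262:292]<70)
n,l,st,ct=cv2.connectedComponentsWithStats(m); i=1+st[1:,4].argmax(); cs,_=cv2.findContours((l==i).astype(np.uint8),cv2.RETR_EXTERNAL,cv2.CHAIN_APPROX_NONE)
e=cv2.fitEllipse(cs[0]); print('ring ellipse',e,st[i]); print('bore front',f(plane(cm,*e[0],.122)))
# front-face depth around ring
q=[]
for a in np.linspace(0,2*np.pi,24,endpoint=False):
    u=e[0][0]+ (e[1][0]/2+2.5)*np.cos(a); v=e[0][1]+(e[1][1]/2+5)*np.sin(a); q.append(f(C[int(round(v)),int(round(u))]))
print('face pts',np.median(q,0),np.min(q,0),np.max(q,0))
for dr in (20,25,30):
  print('tip',[ (v,f(C[v,305]).tolist(),int(g[v,305]),int(g[v,311])) for v in range(188,196)]) if dr==20 else 0
for h in (.1335,.131,.136): print('tip edge',f(plane(cm,*px(368,470),h)),f(plane(cm,*px(368,477),h)))
print('tip z',[f(C[v,308]).tolist() for v in (162,170,178,185)],'lug',[f(C[v,312]).tolist() for v in (122,125,130,135,140,145,150,154)])
print('bar',[f(C[v,312]).tolist() for v in (60,70,80,90,100,110,118)])
# bar sides, ear direction
for v in (65,85,105): k=np.where((C[v,:,2]>.125)&(np.arange(640)>290)&(np.arange(640)<340))[0]; print('barside',f(C[v,k[0]+1]),f(C[v,k[-1]-1]))
```

```text
ring ellipse ((276.44476318359375, 135.3024139404297), (16.696414947509766, 32.6130256652832), 178.89439392089844) [268 119  18  34 233]
bore front [-19.3   4.4   0. ]
face pts [-20.     4.65   0.2 ] [-21.1  -9.9 -12.7] [-19.2  18.   15. ]
tip [(188, [-8.4, -29.7, 16.5], 214, 224), (189, [-7.4, -30.8, 15.1], 214, 216), (190, [-7.7, -31.4, 15.5], 214, 212), (191, [-8.0, -32.0, 15.9], 211, 190), (192, [-6.5, -33.3, 13.8], 167, 181), (193, [88.1, -75.0, -120.3], 186, 181), (194, [89.2, -76.8, -121.9], 184, 182), (195, [88.4, -77.6, -120.8], 183, 183)]
tip edge [ -2.5 -32.9  11.5] [ -2.5 -34.3  11.5]
tip edge [ -0.7 -33.6   9. ] [ -0.7 -35.1   9. ]
tip edge [ -4.3 -32.1  14. ] [ -4.3 -33.5  14. ]
tip z [[-5.3, -12.7, 15.9], [-5.6, -17.9, 16.1], [-5.4, -23.4, 15.9], [-5.4, -28.2, 15.8]] lug [[-4.8, 13.3, 19.8], [-5.9, 11.5, 21.3], [-6.6, 8.5, 22.2], [-7.2, 5.5, 23.0], [-6.1, 2.2, 21.4], [-6.0, -1.0, 21.3], [-5.3, -4.3, 20.3], [-3.6, -7.3, 18.1]]
bar [[-5.4, 49.9, 20.8], [-5.5, 44.2, 20.9], [-5.4, 38.5, 20.7], [-5.8, 32.6, 21.2], [-6.0, 26.7, 21.5], [-6.2, 20.7, 21.8], [-6.3, 15.8, 21.8]]
barside [-8.5 47.5 12.5] [ 5.7 47.9 20.4]
barside [-8.6 35.8 12.4] [ 5.4 36.  20. ]
barside [-8.9 23.7 11.5] [ 4.1 23.8 21.7]
```

The bar end is 38.2 mm beyond the bore and the lug's top is at bore y, so the eye is lengthwise true. Next: the bore axis from the ear plane, and the pin from the wrist and fixed views.

Run:
```python
from h import *
z=np.load('pics/w5.npz'); cm={k:z[k] for k in('mtx','R','t')}; C=cloud(cm,z['d'])
yd=np.array([.523,.853,0]); xd=np.array([.853,-.523,0]); c0=np.array([.5386,-.3546,.122])
V=C-c0; x=V@xd;y=V@yd-.0045;zz=V[...,2]; r=np.hypot(y,zz)
m=(x<-.0165)&(x>-.024)&(r>.010)&(r<.0155); P=np.c_[y[m],zz[m],np.ones(m.sum())]
s,*_=np.linalg.lstsq(P,x[m],rcond=None); res=x[m]-P@s; k=abs(res)<.0015
s,*_=np.linalg.lstsq(P[k],x[m][k],rcond=None); print('ear plane dx/dy,dx/dz,x0',s,k.sum(),(x[m][k]-P[k]@s).std())
for n,roi in dict(w1=(140,232,245,290),top0=(222,255,312,358),scene0=(245,270,335,390)).items():
    z=np.load(f'pics/{n}.npz'); cm={k:z[k] for k in('mtx','R','t')}; C=cloud(cm,z['d']); a,b,c,d=roi
    Q=C[a:b,c:d]; g=cv2.cvtColor(z['p'],cv2.COLOR_RGB2GRAY)[a:b,c:d]
    m=((Q[...,2]>.006)&(Q[...,2]<.035)).astype(np.uint8); N,l,st,_=cv2.connectedComponentsWithStats(m); m=l==1+st[1:,4].argmax()
    P=Q[m]; c=P[:,:2].mean(0); L=np.array([.485,.875])
    t=(P[:,:2]-c)@L; w=np.array([-L[1],L[0]]); lat=(P[:,:2]-c)@w
    mid=(t>np.quantile(t,.3))&(t<np.quantile(t,.9)); cc=np.polyfit(t[mid],lat[mid],1); yaw=np.arctan2(L[1],L[0])+np.arctan(cc[0])
    hd=abs(lat-cc[0]*t-cc[1])>.009
    o=c+w*cc[1]; D=np.array([np.cos(yaw),np.sin(yaw)])
    tt=(P[:,:2]-o)@D
    print(n,'yaw',yaw,'nose',o+D*tt.max(),'end',o+D*tt.min(),'len',np.ptp(tt),'head t',tt[hd].min(),tt[hd].max(),'->mid via nose',o+D*(tt.max()-.044),'via head',o+D*(tt[hd].max()+.036))
```

```text
ear plane dx/dy,dx/dz,x0 [ 0.0461 -0.0092 -0.02  ] 523 0.0004172470556296
w1 yaw 1.0868968734418876 nose [ 0.441  -0.2182] end [ 0.4002 -0.2957] len 0.08754823526070026 head t -0.03783287390863696 -0.029567091010018417 ->mid via nose [ 0.4205 -0.2571] via head [ 0.4208 -0.2565]
top0 yaw 1.0904311521869678 nose [ 0.4383 -0.2199] end [ 0.3987 -0.2959] len 0.08565426601351137 head t -0.036472588803782686 -0.029061075539121576 ->mid via nose [ 0.418  -0.2589] via head [ 0.4188 -0.2574]
scene0 yaw 1.0722304406561558 nose [ 0.4373 -0.2198] end [ 0.3966 -0.2946] len 0.08511556499788689 head t -0.03611110273082976 -0.0013616509521333512 ->mid via nose [ 0.4162 -0.2585] via head [ 0.4305 -0.2323]
```

Run:
```python
from h import *
R=Rd(1.085,-.09); a=np.array([.4097,-.2756,.012]); t=a-R[:,2]*.016; print('grasp tcp',t, R[:,2])
hov=t+[0,0,.1]
s=observe(); p0=np.array(s['tcp_pos']);R0=np.array(s['eef_rot'])
r=Ro.from_matrix(R0.T@R).as_rotvec()
plan([(p0+(hov-p0)*f+[0,0,.02*(f<.9)],R0@Ro.from_rotvec(r*f).as_matrix()) for f in(.25,.5,.75,1,1)])
plan([(t+[0,0,.04],R),(t,R)],(hov,R))
```

```text
grasp tcp [ 0.4104 -0.2743  0.0279] [-0.042  -0.0795 -0.996 ]
T [12.8, -19.4, -9.9] dr [0.166, -0.018, -0.022]
T [25.5, -51.3, -4.2] dr [0.333, -0.036, -0.044]
T [38.2, -83.1, 1.5] dr [0.499, -0.054, -0.066]
T [50.8, -127.4, 23.0] dr [0.666, -0.072, -0.088]
T [50.8, -127.4, 23.0] dr [0.666, -0.072, -0.088]
T [5.4, 0.0, 59.8] dr [0.0, 0.0, 0.0]
T [9.0, 0.0, 99.6] dr [0.0, 0.0, 0.0]
```

Request:
servo_tool(hand=[40,40,40,40,40], translation=[[13,-19,-10],[25,-51,-4],[38,-83,1],[51,-127,23],[51,-127,23]], dr=[[0.166,-0.018,-0.022],[0.333,-0.036,-0.044],[0.5,-0.054,-0.066],[0.666,-0.072,-0.088],[0.666,-0.072,-0.088]])

```text
time_s: 9.45
tcp_pos: [0.4158, -0.269, 0.1274]
eef_rot: [[0.457, 0.888, -0.051], [0.885, -0.46, -0.071], [-0.087, -0.013, -0.996]]
contact_force: [0.4, -0.6, 0.5]
gripper_width: 0.0401
grasp_force: 0.0
```

Run:
```python
from h import *
s=observe(); print(s['tcp_pos'],s['eef_rot'])
p,d,cm=snap('wrist'); np.savez('pics/w6.npz',p=p,d=d,**cm); C=cloud(cm,d)
print(proj(cm,[.4195,-.257,.01]),proj(cm,[.4097,-.2756,.012]))
Q=C; m=((Q[...,2]>.006)&(Q[...,2]<.035)&(abs(Q[...,0]-.42)<.05)&(abs(Q[...,1]+.257)<.06)).astype(np.uint8); N,l,st,_=cv2.connectedComponentsWithStats(m); i=1+st[1:,4].argmax(); print(st[i]); P=Q[l==i]
c=P[:,:2].mean(0); L=np.array([np.cos(1.085),np.sin(1.085)]); w=np.array([-L[1],L[0]]); t=(P[:,:2]-c)@L; lat=(P[:,:2]-c)@w
mid=(t>np.quantile(t,.35))&(t<np.quantile(t,.9)); cc=np.polyfit(t[mid],lat[mid],1); print('yaw',1.085+cc[0],'nose',c+w*cc[1]+L*t.max(),'end',c+w*cc[1]+L*t.min(),np.ptp(t))
hd=abs(lat-cc[0]*t-cc[1])>.009; print('seat',c+w*cc[1]+L*t[hd].max(),t[hd].min(),'mid via nose',c+w*cc[1]+L*(t.max()-.044))
cv2.imwrite('pics/v6.png',cv2.resize(p[100:400,120:520],None,fx=1.5,fy=1.5)[:,:,::-1])
```

```text
[ 0.4158 -0.269   0.1274] [[ 0.457   0.888  -0.0512]
 [ 0.8852 -0.4597 -0.0713]
 [-0.0868 -0.0128 -0.9961]]
[322.6548 169.1328] [322.3846 198.3095]
[ 301  104   42  131 2850]
yaw 1.0834692363068783 nose [ 0.4396 -0.2178] end [ 0.3986 -0.2953] 0.08768633726603578
seat [ 0.403  -0.2871] -0.03900669192948231 mid via nose [ 0.419  -0.2567]
```

View pics/v6.png

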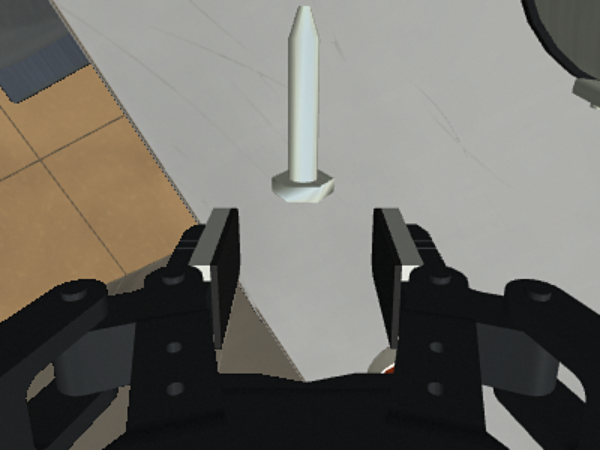

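The pin is at crop (303,95), its head at (303,188), centred between the fingers at (222..390). Its mid is about (0.4193, -0.256) with yaw 1.083, which confirms the earlier estimate.

Run:
```python
from h import *
R=Rd(1.0835,-.09); a=np.array([.4095,-.2746,.012]); t=a-R[:,2]*.016
s=observe();print(s['time_s'],s['tcp_pos'])
plan([(t+[0,0,.05],R),(t+[0,0,.015],R),(t,R)])
```

```text
9.5 [ 0.4181 -0.2707  0.1287]
T [-1.5, -5.2, 51.1] dr [-0.011, -0.002, 0.011]
T [1.6, -4.8, 86.0] dr [-0.011, -0.002, 0.011]
T [2.9, -4.6, 100.9] dr [-0.011, -0.002, 0.011]
```

Request:
servo_tool(hand=[40,40], translation=[[0,0,0],[0,0,40]], dr=[[0,0,0],[-0.01,0,0.01]])

```text
time_s: 9.75
tcp_pos: [0.4167, -0.2755, 0.0914]
eef_rot: [[0.47, 0.882, -0.025], [0.879, -0.471, -0.081], [-0.083, 0.016, -0.996]]
contact_force: [0.8, 0.3, 0.1]
gripper_width: 0.0401
grasp_force: 0.0
```

Request:
servo_tool(hand=[40,40], translation=[[0,0,0],[0,0,0]], dr=[[0,0,0],[0,0,0]])

```text
time_s: 10.0
tcp_pos: [0.4148, -0.2746, 0.0907]
eef_rot: [[0.47, 0.882, -0.032], [0.879, -0.471, -0.078], [-0.084, 0.009, -0.996]]
contact_force: [0.1, -0.4, 1.2]
gripper_width: 0.0399
grasp_force: 0.0
```

Run:
```python
from h import *
R=Rd(1.0835,-.09); a=np.array([.4095,-.2746,.012]); t=a-R[:,2]*.016
s=observe();print(s['time_s'],s['tcp_pos'])
plan([(t+[0,0,.015],R),(t,R)])
```

```text
10.0 [ 0.4148 -0.2746  0.0907]
T [2.9, -5.1, 47.7] dr [0.009, -0.006, -0.004]
T [4.2, -5.2, 62.6] dr [0.009, -0.006, -0.004]
```

Request:
servo_tool(hand=[40,40,40,40], translation=[[2,-5,30],[3,-5,50],[4,-5,62],[4,-5,62]], dr=[[0.009,-0.006,-0.004],[0.009,-0.006,-0.004],[0.009,-0.006,-0.004],[0.009,-0.006,-0.004]])

```text
time_s: 10.5
tcp_pos: [0.4105, -0.2731, 0.0276]
eef_rot: [[0.465, 0.884, -0.044], [0.881, -0.467, -0.079], [-0.09, -0.002, -0.996]]
contact_force: [1.0, -0.3, 0.3]
gripper_width: 0.0402
grasp_force: 0.0
```

Request:
servo_tool(hand=[8,8,8,8], translation=[[0,0,0],[0,0,0],[0,0,0],[0,0,0]], dr=[[0,0,0],[0,0,0],[0,0,0],[0,0,0]], newtons=60)

```text
time_s: 11.0
tcp_pos: [0.411, -0.2732, 0.0281]
eef_rot: [[0.465, 0.884, -0.042], [0.881, -0.467, -0.079], [-0.09, -0.0, -0.996]]
contact_force: [-0.8, 0.8, 4.8]
gripper_width: 0.0114
grasp_force: 58.5
```

Run:
```python
from h import *
s=observe(); p0=np.array(s['tcp_pos']); R0=np.array(s['eef_rot'])
A=np.array([.40,-.28,.15]); B=np.array([.436,-.282,.160])
Y=lambda f:Rd(1.083+(-.59-1.083)*f, -.09*(1-min(1,2*f)))
plan([(p0+[0,0,.04],R0),(p0+[0,0,.09],R0),(A,Y(.08)),(A,Y(.18)),(A,Y(.28))])
plan([(A+(B-A)*f,Y(.28+.45*f)) for f in (.2,.4,.6,.8,1)],(A,Y(.28)))
plan([(B,Y(.83)),(B,Y(.93)),(B,Y(1)),(B,Y(1))],(B,Y(.73)))
```

```text
T [-3.6, -0.0, -39.8] dr [0.0, 0.0, 0.0]
T [-8.1, -0.0, -89.6] dr [0.0, 0.0, 0.0]
T [-22.0, -6.6, -120.4] dr [0.011, 0.014, 0.135]
T [-22.0, -6.6, -120.4] dr [0.022, 0.032, 0.302]
T [-22.0, -6.6, -120.4] dr [0.03, 0.05, 0.469]
T [5.6, 4.5, -2.2] dr [0.005, 0.016, 0.15]
T [11.1, 9.0, -4.4] dr [0.007, 0.032, 0.301]
T [16.7, 13.4, -6.7] dr [0.009, 0.039, 0.452]
T [22.3, 17.9, -8.9] dr [0.012, 0.038, 0.602]
T [27.8, 22.4, -11.1] dr [0.015, 0.038, 0.753]
T [0.0, 0.0, 0.0] dr [0.0, 0.0, 0.167]
T [0.0, 0.0, 0.0] dr [0.0, 0.0, 0.335]
T [0.0, 0.0, 0.0] dr [0.0, 0.0, 0.452]
T [0.0, 0.0, 0.0] dr [0.0, 0.0, 0.452]
```

Request:
servo_tool(hand=[6,6,6,6,6], translation=[[-4,0,-40],[-8,0,-90],[-22,-7,-120],[-22,-7,-120],[-22,-7,-120]], dr=[[0,0,0],[0,0,0],[0.011,0.014,0.135],[0.022,0.032,0.302],[0.03,0.05,0.469]], newtons=90)

```text
time_s: 11.62
tcp_pos: [0.3995, -0.2794, 0.1495]
eef_rot: [[0.819, 0.573, -0.032], [0.572, -0.82, -0.021], [-0.038, -0.001, -0.999]]
contact_force: [-1.3, -0.2, -1.4]
gripper_width: 0.0111
grasp_force: 89.7
```

Request:
servo_tool(hand=[6,6,6,6,6], translation=[[6,4,-2],[11,9,-4],[17,13,-7],[22,18,-9],[28,22,-11]], dr=[[0.005,0.016,0.15],[0.007,0.032,0.3],[0.009,0.039,0.452],[0.012,0.038,0.602],[0.015,0.038,0.753]])

```text
time_s: 12.25
tcp_pos: [0.4353, -0.2809, 0.1589]
eef_rot: [[0.99, -0.142, -0.001], [-0.142, -0.99, 0.001], [-0.001, -0.001, -1.0]]
contact_force: [-0.3, -0.4, -2.4]
gripper_width: 0.0104
grasp_force: 89.7
```

Request:
servo_tool(hand=[6,6,6,6,6], translation=[[0,0,0],[0,0,0],[0,0,0],[0,0,0],[0,0,0]], dr=[[0,0,0.167],[0,0,0.335],[0,0,0.452],[0,0,0.452],[0,0,0.452]])

```text
time_s: 12.88
tcp_pos: [0.4351, -0.281, 0.1586]
eef_rot: [[0.832, -0.554, -0.001], [-0.554, -0.832, 0.001], [-0.001, -0.0, -1.0]]
contact_force: [0.4, 0.4, -1.3]
gripper_width: 0.0106
grasp_force: 89.7
```

Run:
```python
from h import *
s=observe(); print(s['time_s'],s['tcp_pos'],s['eef_rot'],s['gripper_width'],s['contact_force'])
p,d,cm=snap('wrist'); np.savez('pics/w7.npz',p=p,d=d,**cm); q,e,cn=snap('scene'); np.savez('pics/s7.npz',p=q,d=e,**cn)
o=np.zeros((600,800,3),np.uint8); o[:400,:640]=p; o[400:600,:400]=cv2.resize(q[140:240,250:450],(400,200)); 
cv2.imwrite('pics/v7.png',o[:,:,::-1])
```

```text
12.875 [ 0.4351 -0.281   0.1586] [[ 0.8324 -0.5541 -0.001 ]
 [-0.5541 -0.8324  0.001 ]
 [-0.0014 -0.0003 -1.    ]] 0.010590175376247624 [ 0.4017  0.3659 -1.2883]
```

View pics/v7.png

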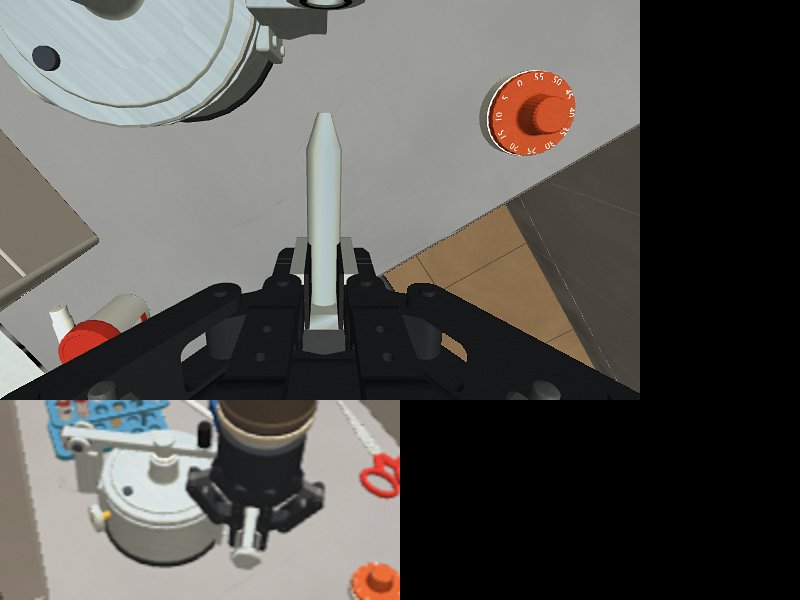

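The pin is held straight ahead of the fingers, nose at (323,113), with the front ear's ring just visible at (330,2). I'll measure the pin's line in the hand.

```bash
cat > pinline.py <<'E'
from h import *
def pinline(p,d,cm,pos,R,rows=(113,240)):
    C=cloud(cm,d); T=(C-pos)@R   # tool coords
    m=(abs(T[...,1])<.012)&(T[...,2]<.04)&(T[...,2]>-.01)&(T[...,0]>.014)&(T[...,0]<.09)&(d>0)
    X=T[m]; out=[]
    for x in np.arange(.016,.08,.004):
        k=abs(X[:,0]-x)<.002
        if k.sum()>15: q=X[k]; out.append((x,(q[:,1].min()+q[:,1].max())/2,np.quantile(q[:,2],.08),np.ptp(q[:,1]),k.sum()))
    out=np.array(out); cyl=out[:,3]>.0125
    a=np.polyfit(out[cyl,0],out[cyl,1],1); b=np.polyfit(out[cyl,0],out[cyl,2]+.007,1)
    return out,a,b,X[:,0].max()
if __name__=='__main__':
    z=np.load('pics/w7.npz'); cm={k:z[k] for k in('mtx','R','t')}; s=observe()
    o,a,b,n=pinline(z['p'],z['d'],cm,np.array(s['tcp_pos']),np.array(s['eef_rot']))
    print(o*1e3); print('lateral slope,off',a,'vertical slope(+down),off',b,'nose x',n)
E
python3 pinline.py
```

```text
[[    16.         -0.1224      8.9781     13.9269 307000.    ]
 [    20.         -0.1438      9.1256     13.8486 325000.    ]
 [    24.         -0.1431      8.9737     13.7096 315000.    ]
 [    28.         -0.1661      9.0443     13.5718 327000.    ]
 [    32.         -0.1335      8.9172     13.4405 329000.    ]
 [    36.         -0.1607      8.857      13.3654 333000.    ]
 [    40.         -0.148       8.8721     13.2388 347000.    ]
 [    44.         -0.2015      8.9067     14.0192 362000.    ]
 [    48.         -0.1987      8.8847     13.9163 377000.    ]
 [    52.         -0.1842      9.5627     12.9958 346000.    ]
 [    56.         -0.2385     10.8407     10.5622 277000.    ]
 [    60.         -0.2086     12.085       8.1043 206000.    ]
 [    64.         -0.233      13.0875      4.9816  65000.    ]]
lateral slope,off [-0.0018 -0.0001] vertical slope(+down),off [0.004  0.0159] nose x 0.06343896757596143
```

Run:
```python
from h import *
s=observe(); plan([([.4540,-.2938,.138],np.array(s['eef_rot']))])
```

```text
T [22.8, 0.2, 20.6] dr [0.0, 0.0, 0.0]
```

Request:
servo_tool(hand=[6,6,6,6], translation=[[12,0,12],[23,0,20.6],[23,0,20.6],[23,0,20.6]], dr=[[0,0,0],[0,0,0],[0,0,0],[0,0,0]])

```text
time_s: 13.48
tcp_pos: [0.4539, -0.2942, 0.1377]
eef_rot: [[0.831, -0.557, -0.002], [-0.557, -0.831, 0.001], [-0.002, 0.0, -1.0]]
contact_force: [0.3, 0.4, -1.8]
gripper_width: 0.0107
grasp_force: 89.7
```

Run:
```python
from pinline import *
s=observe(); pos=np.array(s['tcp_pos']);R=np.array(s['eef_rot']); print(s['time_s'],pos,s['contact_force'])
p,d,cm=snap('wrist'); np.savez('pics/w8.npz',p=p,d=d,**cm)
o,a,b,n=pinline(p,d,cm,pos,R); print('pin',a,b,n)
C=cloud(cm,d); T=(C-pos)@R
print('expected bore in tool', R.T@(np.array([.5239,-.3403,.122])-pos))
# ear front face points: tool x ~.084, z in tool 0..0.033
m=(T[...,0]>.070)&(T[...,0]<.095)&(abs(T[...,1])<.03)&(T[...,2]>-.005)&(T[...,2]<.034)&(d>0)
P=T[m]; print(m.sum(),P.min(0),P.max(0)); vv,uu=np.where(m); print(uu.min(),uu.max(),vv.min(),vv.max())
g=cv2.cvtColor(p,cv2.COLOR_RGB2GRAY)
cv2.imwrite('pics/v8.png',cv2.resize(p[0:200,220:440],None,fx=3,fy=3,interpolation=cv2.INTER_CUBIC)[:,:,::-1])
```

```text
13.475 [ 0.4539 -0.2942  0.1377] [ 0.3172  0.3941 -1.7928]
pin [-0.0029  0.    ] [0.007  0.0157] 0.08999656611094896
expected bore in tool [ 0.0839 -0.0007  0.0156]
5893 [ 0.0829 -0.03   -0.005 ] [0.095  0.0298 0.0339]
224 418 6 61
```

View pics/v8.png

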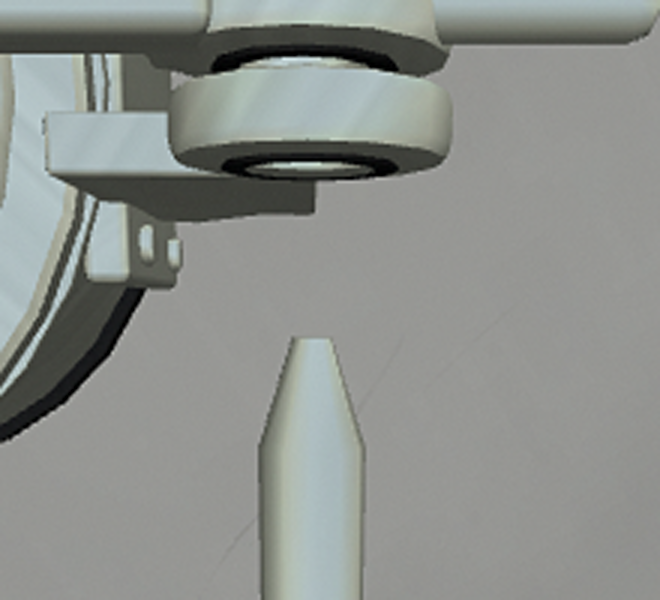

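The ear and its ring are centred at crop col 310 and the pin at col 311.5, so they line up laterally. I'll check height and yaw numerically.

Run:
```python
from pinline import *
z=np.load('pics/w8.npz'); cm={k:z[k] for k in('mtx','R','t')}; d=z['d']; s=observe(); pos=np.array(s['tcp_pos']);R=np.array(s['eef_rot'])
C=cloud(cm,d); T=(C-pos)@R; x,y,w=T[...,0],T[...,1],T[...,2]
top=(x>.0845)&(x<.0905)&(abs(y)<.015)&(w<.012)&(d>0); 
P=T[top]; # circle in y-z: fit (y-y0)^2+(w-w0)^2=17^2
A=np.c_[2*P[:,1],2*P[:,2],np.ones(len(P))]; q=np.linalg.lstsq(A,P[:,1]**2+P[:,2]**2,rcond=None)[0]; print('ear circle y0,z0',q[:2],'r',np.sqrt(q[2]+q[0]**2+q[1]**2),len(P))
from scipy.optimize import least_squares
r=least_squares(lambda c:np.hypot(P[:,1]-c[0],P[:,2]-c[1])-.017,[0,.0156],loss='soft_l1',f_scale=.001); print('fixed r',r.x,np.median(abs(r.fun)))
f=(x>.080)&(x<.0865)&(np.hypot(y-r.x[0],w-r.x[1])<.0155)&(np.hypot(y-r.x[0],w-r.x[1])>.0105)&(d>0); F=T[f]
B=np.c_[F[:,1],F[:,2],np.ones(len(F))]; c=np.linalg.lstsq(B,F[:,0],rcond=None)[0]; k=abs(F[:,0]-B@c)<.001; c=np.linalg.lstsq(B[k],F[k,0],rcond=None)[0]; print('face dx/dy',c,k.sum())
m=(abs(y)<.012)&(w<.04)&(w>0)&(x>.014)&(x<.075)&(d>0); X=T[m]
for xx in (.02,.028,.036,.044,.048): k=abs(X[:,0]-xx)<.002; Q=X[k]; k2=abs(Q[:,1]-np.median(Q[:,1]))<.0055; Q=Q[k2]; rr=least_squares(lambda c:np.hypot(Q[:,1]-c[0],Q[:,2]-c[1])-.007,[0,.0156],loss='soft_l1',f_scale=.0005); print('pin',xx,rr.x)
print('nose',X[:,0].max())
# lug/bar lengthwise: edges of bar sides, and back ear top circle
top=(x>.110)&(x<.119)&(abs(y)<.015)&(w<.012)&(d>0); P=T[top]
if len(P)>50: rr=least_squares(lambda c:np.hypot(P[:,1]-c[0],P[:,2]-c[1])-.017,[0,.0156],loss='soft_l1',f_scale=.001); print('back ear',rr.x,len(P),np.median(abs(rr.fun)))
```

```text
ear circle y0,z0 [-0.0003  0.0137] r 0.01582615246167848 1809
fixed r [-0.0004  0.015 ] 0.00037604017005009316
face dx/dy [-0.0056  0.0019  0.0838] 446
pin 0.02 [-0.      0.0165]
pin 0.028 [-0.0001  0.0165]
pin 0.036 [0.     0.0165]
pin 0.044 [-0.0001  0.0165]
pin 0.048 [-0.0001  0.0165]
nose 0.06353705833519546
```

Request:
servo_tool(hand=[6,6,6,6], translation=[[8,-0.3,-1.1],[16,-0.3,-1.1],[24,-0.3,-1.1],[28,-0.3,-1.1]], dr=[[0,0,0],[0,0,0],[0,0,0],[0,0,0]], newtons=110)

```text
time_s: 14.02
tcp_pos: [0.4782, -0.3096, 0.139]
eef_rot: [[0.831, -0.556, -0.001], [-0.556, -0.831, 0.001], [-0.001, 0.0, -1.0]]
contact_force: [-0.9, 0.3, -0.8]
gripper_width: 0.0098
grasp_force: 109.4
```

Request:
servo_tool(hand=[6,6,6,6], translation=[[3,0,0],[6,0,0],[9,0,0],[10,0,0]], dr=[[0,0,0],[0,0,0],[0,0,0],[0,0,0]])

```text
time_s: 14.52
tcp_pos: [0.4859, -0.3149, 0.139]
eef_rot: [[0.831, -0.556, -0.001], [-0.556, -0.831, 0.001], [-0.002, -0.0, -1.0]]
contact_force: [-1.5, 1.4, 0.6]
gripper_width: 0.0098
grasp_force: 109.8
```

Request:
servo_tool(hand=[6,6,6,6,6], translation=[[3,0,0],[6,0,0],[9,0,0],[12,0,0],[14,0,0]], dr=[[0,0,0],[0,0,0],[0,0,0],[0,0,0],[0,0,0]])

```text
time_s: 15.15
tcp_pos: [0.498, -0.323, 0.1391]
eef_rot: [[0.831, -0.556, -0.001], [-0.556, -0.831, 0.0], [-0.001, 0.0, -1.0]]
contact_force: [-1.8, 0.4, 4.0]
gripper_width: 0.0098
grasp_force: 110.1
```

Request:
servo_tool(hand=[6,6,6,6,6], translation=[[3,0,0],[6,0,0],[9,0,0],[12,0,0],[12,0,0]], dr=[[0,0,0],[0,0,0],[0,0,0],[0,0,0],[0,0,0]])

```text
time_s: 15.78
tcp_pos: [0.508, -0.3295, 0.139]
eef_rot: [[0.831, -0.556, -0.001], [-0.556, -0.831, 0.0], [-0.001, 0.0, -1.0]]
contact_force: [-1.5, -0.2, 4.1]
gripper_width: 0.0098
grasp_force: 110.2
```

```bash
cat > chk.py <<'E'
from pinline import *
import sys
s=observe(); pos=np.array(s['tcp_pos']);R=np.array(s['eef_rot']); print(s['time_s'],pos,s['contact_force'],'tool force',R.T@np.array(s['contact_force']),s['wrist_torque'],s['gripper_width'])
b=R[:,0]; print('tool x to ear face',(np.array([.5236,-.3406,.122])-pos)@b, 'bore in tool',R.T@(np.array([.5236,-.3406,.122])-pos))
E
python3 chk.py
```

```text
15.775 [ 0.508  -0.3295  0.139 ] [-1.4806 -0.1957  4.1248] tool force [-1.1243  0.9866 -4.124 ] [-0.0546  0.0029 -0.0366] 0.009775267759890178
tool x to ear face 0.019105540591120677 bore in tool [0.0191 0.0005 0.017 ]
```

Request:
servo_tool(hand=[6,6,6], translation=[[3,0,0],[5,0,0],[5,0,0]], dr=[[0,0,0],[0,0,0],[0,0,0]])

```text
time_s: 16.15
tcp_pos: [0.512, -0.3322, 0.139]
eef_rot: [[0.831, -0.556, -0.001], [-0.556, -0.831, 0.001], [-0.001, -0.0, -1.0]]
contact_force: [-1.4, 0.4, 4.2]
gripper_width: 0.0098
grasp_force: 110.2
```

Request:
servo_tool(hand=[20,40,44,44], translation=[[0,0,0],[0,0,0],[0,0,0],[0,0,0]], dr=[[0,0,0],[0,0,0],[0,0,0],[0,0,0]])

```text
time_s: 16.65
tcp_pos: [0.5118, -0.332, 0.1388]
eef_rot: [[0.831, -0.556, -0.001], [-0.556, -0.831, 0.001], [-0.002, -0.0, -1.0]]
contact_force: [0.4, 0.9, 0.3]
gripper_width: 0.0435
grasp_force: 0.0
```

```bash
cat > head.py <<'E'
from h import *
import sys
s=observe(); pos=np.array(s['tcp_pos']);R=np.array(s['eef_rot']); print(s['time_s'],pos,'tool force',R.T@np.array(s['contact_force']),s['gripper_width'])
p,d,cm=snap('wrist'); C=cloud(cm,d); T=(C-np.array([.5236,-.3406,.122]))@R   # rel front face centre; x along bore
b=(abs(T[...,1])<.02)&(abs(T[...,2])<.02)&(T[...,0]<-.002)&(T[...,0]>-.09)&(d>0)
P=T[b]; 
for x in np.arange(-.07,0,.003):
    k=abs(P[:,0]-x)<.0015
    if k.sum()>10: print(round(x*1e3,1),k.sum(),np.round([np.quantile(P[k,1],.03)*1e3,np.quantile(P[k,1],.97)*1e3,np.quantile(P[k,2],.05)*1e3],1))
q,e,cn=snap('scene'); D=(cloud(cn,e)-np.array([.5236,-.3406,.122]))@R
b=(abs(D[...,1])<.02)&(abs(D[...,2])<.02)&(D[...,0]<-.002)&(D[...,0]>-.09)&(e>0); P=D[b]
print('scene',len(P)); print([(round(x*1e3),int(k.sum()),np.round(np.r_[P[k][:,1].min(),P[k][:,1].max(),P[k][:,2].min()]*1e3).tolist()) for x in np.arange(-.06,0,.004) for k in [abs(P[:,0]-x)<.002] if k.sum()>2])
E
python3 head.py
```

```text
16.65 [ 0.5118 -0.332   0.1388] tool force [-0.1358 -0.9837 -0.296 ] 0.04352337119881236
-40.0 12 [ -7.5   5.  -13.1]
-37.0 341 [-15.1  12.5 -14.3]
-34.0 403 [-15.   12.8 -14.6]
-31.0 1251 [-13.9  11.4 -13.9]
-28.0 196 [-7.5  5.3 -8.3]
-25.0 194 [-7.5  5.3 -8.3]
-22.0 201 [-7.3  5.2 -8.5]
-19.0 205 [-7.7  5.1 -8.5]
-16.0 205 [-7.3  5.6 -8.3]
-13.0 216 [-7.7  5.5 -8.5]
-10.0 213 [-7.2  5.7 -8.5]
-7.0 215 [-7.2  5.4 -8.7]
-4.0 120 [-6.7  4.7 -8.7]
scene 170
[(-40, 49, [-11.0, 13.0, -14.0]), (-36, 48, [-13.0, 15.0, -13.0]), (-32, 19, [-13.0, 15.0, -13.0]), (-24, 5, [-4.0, 5.0, -7.0]), (-20, 7, [-6.0, 7.0, -8.0]), (-16, 12, [-6.0, 7.0, -7.0]), (-12, 9, [-3.0, 6.0, -8.0]), (-8, 7, [-5.0, 3.0, -7.0]), (-4, 13, [-5.0, 12.0, -13.0])]
```

Request:
servo_tool(hand=[44,44,44,10,2], translation=[[-15,0,0],[-30,0,0],[-44,0,0],[-46,0,0],[-46,-0.5,0]], dr=[[0,0,0],[0,0,0],[0,0,0],[0,0,0],[0,0,0]], newtons=60)

```text
time_s: 17.38
tcp_pos: [0.4742, -0.3061, 0.1391]
eef_rot: [[0.831, -0.556, -0.001], [-0.556, -0.831, 0.001], [-0.001, -0.0, -1.0]]
contact_force: [0.1, -1.0, 0.5]
gripper_width: 0.0083
grasp_force: 0.0
```

Request:
servo_tool(hand=[0,0,0], translation=[[0,0,0],[0,0,0],[0,0,0]], dr=[[0,0,0],[0,0,0],[0,0,0]])

```text
time_s: 17.75
tcp_pos: [0.4739, -0.3062, 0.1389]
eef_rot: [[0.831, -0.556, -0.001], [-0.556, -0.831, 0.001], [-0.001, 0.0, -1.0]]
contact_force: [0.4, 0.1, 0.3]
gripper_width: 0.0001
grasp_force: 0.0
```

Request:
servo_tool(hand=[0,0,0,0,0], translation=[[5,0,0],[10,0,0],[14,0,0],[18,0,0],[22,0,0]], dr=[[0,0,0],[0,0,0],[0,0,0],[0,0,0],[0,0,0]])

```text
time_s: 18.38
tcp_pos: [0.492, -0.3183, 0.1388]
eef_rot: [[0.831, -0.557, -0.002], [-0.557, -0.831, 0.001], [-0.002, -0.0, -1.0]]
contact_force: [-2.9, 1.8, 0.4]
gripper_width: -0.0
grasp_force: 1.8
```

```bash
python3 head.py
```

```text
18.375 [ 0.492  -0.3183  0.1388] tool force [-3.4062  0.1555 -0.3937] -1.9671364234327532e-05
-34.0 99 [-14.5  11.4 -18.3]
-31.0 584 [-14.1  12.2 -19.2]
-28.0 446 [-10.4   8.1 -19.4]
-25.0 486 [-15.   12.5 -14.4]
-22.0 557 [-14.8  12.8 -14.5]
-19.0 899 [-13.7  11.4 -13.1]
-16.0 236 [-7.4  5.3 -8.3]
-13.0 244 [-7.3  5.2 -8.2]
-10.0 250 [-7.3  5.6 -8.3]
-7.0 256 [-7.3  5.6 -8.5]
-4.0 258 [-7.3  5.5 -8.3]
-1.0 30 [-5.9  3.9 -8.5]
scene 101
[(-52, 3, [-5.0, 4.0, -15.0]), (-48, 52, [-13.0, 10.0, -20.0]), (-44, 42, [-13.0, 13.0, -20.0])]
```

Pushing works at about 3 N with the pin level. About 18 mm remains.

Request:
servo_tool(hand=[0,0,0,0,0], translation=[[4,0,0],[8,0,0],[12,0,0],[15,0,0],[17,0,0]], dr=[[0,0,0],[0,0,0],[0,0,0],[0,0,0],[0,0,0]])

```text
time_s: 19.1
tcp_pos: [0.5063, -0.328, 0.139]
eef_rot: [[0.831, -0.556, -0.001], [-0.556, -0.831, 0.001], [-0.001, 0.0, -1.0]]
contact_force: [-3.7, 0.6, 2.3]
gripper_width: 0.0001
grasp_force: 1.6
```

Request:
servo_tool(hand=[0,0,0,0], translation=[[1,0,0],[2,0,0],[2,0,0],[2,0,0]], dr=[[0,0,0],[0,0,0],[0,0,0],[0,0,0]])

```text
time_s: 19.6
tcp_pos: [0.508, -0.3289, 0.139]
eef_rot: [[0.831, -0.556, -0.001], [-0.556, -0.831, 0.001], [-0.001, -0.0, -1.0]]
contact_force: [-2.1, 0.7, 1.2]
gripper_width: 0.0003
grasp_force: 1.1
```

```bash
python3 head.py
```

```text
19.6 [ 0.508  -0.3289  0.139 ] tool force [-2.1554  0.61   -1.1951] 0.00026511362762376956
-13.0 678 [-14.3  12.1 -19.3]
-10.0 296 [ -7.4   5.2 -19.6]
-7.0 413 [-14.2  12.8 -14.8]
-4.0 491 [-14.8  12.3 -14.9]
-1.0 76 [-14.   10.1 -15. ]
scene 98
[(-32, 31, [-6.0, 7.0, -20.0]), (-28, 40, [-12.0, 14.0, -20.0]), (-24, 24, [-13.0, 13.0, -19.0]), (-4, 3, [-14.0, 15.0, -0.0])]
```

Request:
servo_tool(hand=[0,0,0,0], translation=[[1,0,0],[2,0,0],[3,0,0],[3,0,0]], dr=[[0,0,0],[0,0,0],[0,0,0],[0,0,0]])

```text
time_s: 20.2
tcp_pos: [0.5087, -0.3298, 0.1388]
eef_rot: [[0.831, -0.557, -0.004], [-0.557, -0.831, 0.004], [-0.005, -0.001, -1.0]]
contact_force: [-8.8, 5.1, 7.8]
gripper_width: -0.0
grasp_force: 5.2
```

Request:
servo_tool(hand=[0,0,0,0], translation=[[1,0,0],[2,0,0],[3,0,0],[3,0,0]], dr=[[0,0,0],[0,0,0],[0,0,0],[0,0,0]])

```text
time_s: 20.7
tcp_pos: [0.5088, -0.33, 0.1383]
eef_rot: [[0.83, -0.558, -0.008], [-0.558, -0.83, 0.008], [-0.011, -0.002, -1.0]]
contact_force: [-17.5, 11.7, 13.3]
gripper_width: -0.0002
grasp_force: 10.6
```

Force rose to 21 N with no further travel, so the head is against the ear. I'll back off, retreat, and verify.

Request:
servo_tool(hand=[0,0,0,0,0], translation=[[-6,0,0],[-20,0,0],[-50,0,-10],[-70,0,-50],[-70,0,-50]], dr=[[0,0,0],[0,0,0],[0,0,0],[0,0,0],[0,0,0]])

```text
time_s: 21.32
tcp_pos: [0.4547, -0.2933, 0.191]
eef_rot: [[0.831, -0.557, 0.003], [-0.557, -0.831, 0.0], [0.002, -0.002, -1.0]]
contact_force: [0.3, 0.5, -0.6]
gripper_width: 0.0001
grasp_force: 0.0
```

```bash
python3 head.py
python3 - <<'E'
from h import *
p,d,cm=snap('wrist'); C=cloud(cm,d); s=observe(); b=np.array([.831,-.556,0]); yv=np.array([.556,.831,0]); F=np.array([.5236,-.3406,.122])
V=C-F; x,y,z=V@b,V@yv,V[...,2]
for n,(a,c) in dict(frontear=(.0015,.0065),lug=(.012,.024),backear=(.0295,.0345),nose=(.045,.09)).items():
    k=(x>a)&(x<c)&(abs(y)<(.004))&(z>-.02)&(z<.04)&(d>0); print(n,k.sum(),np.median(z[k])*1e3 if k.any() else '', x[k].max() if k.any() else '')
z0=np.load('pics/s7.npz'); q,e,cn=snap('scene'); 
D=cv2.absdiff(z0['p'],q).max(2)
for n,X in dict(cup=[.43,-.07,.05],timer=[.39,-.42,.03]).items(): u,v=proj(cn,X).astype(int); print(n,u,v)
for n,(r0,r1,c0,c1) in dict(cup=(260,292,262,292),timer=(218,248,422,456),marker=(272,338,234,258)).items():
    print(n,'changed px',int((cv2.absdiff(np.load('pics/scene0.npz')['p'],q).max(2)[r0:r1,c0:c1]>50).sum()))
E
```

```text
21.325 [ 0.4547 -0.2933  0.191 ] tool force [-0.0123 -0.6331  0.5899] 9.692118867020827e-05
-10.0 29 [  0.1  12.1 -13.6]
-7.0 410 [-14.3  12.9 -15.5]
-4.0 382 [-14.3  13.2 -15.6]
-1.0 60 [-14.3  12.9 -15.6]
scene 6
[(-8, 5, [-2.0, 1.0, -16.0])]
frontear 205 17.653118611843542 0.006476777151580467
lug 527 19.543847820776755 0.023991427060744554
backear 0  
nose 0  
cup 278 273
timer 434 235
cup changed px 375
timer changed px 0
marker changed px 1495
```

Run:
```python
from h import *
p,d,cm=snap('wrist'); C=cloud(cm,d); b=np.array([.831,-.556,0]); yv=np.array([.556,.831,0]); F=np.array([.5236,-.3406,.122])
V=C-F; x,y,z=V@b,V@yv,V[...,2]
u0,v0=proj(cm,F+[0,0,.015]).astype(int); print(u0,v0)
g=cv2.cvtColor(p,cv2.COLOR_RGB2GRAY)
for u in (u0-4,u0,u0+4): print([(v,round(x[v,u]*1e3,1),round(z[v,u]*1e3,1),int(g[v,u])) for v in range(v0-16,v0+26,1) if -.03<x[v,u]<.02])
t0=np.load('pics/top0.npz')['p']; t,e,ct=snap('top'); df=cv2.absdiff(t0,t).max(2)
for n,(r0,r1,c0,c1) in dict(cup=(218,240,250,272),timer=(233,258,390,416),marker=(213,262,219,250)).items(): print(n,int((df[r0:r1,c0:c1]>50).sum()),np.round(np.mean(t[r0:r1,c0:c1],(0,1))),np.round(np.mean(t0[r0:r1,c0:c1],(0,1))))
```

```text
327 65
[(49, np.float64(6.9), np.float64(17.2), 183), (50, np.float64(6.4), np.float64(18.1), 184), (51, np.float64(6.2), np.float64(16.4), 185), (52, np.float64(5.7), np.float64(16.9), 187), (53, np.float64(5.3), np.float64(16.9), 186), (54, np.float64(4.6), np.float64(18.6), 187), (55, np.float64(4.3), np.float64(17.5), 187), (56, np.float64(3.8), np.float64(18.5), 187), (57, np.float64(3.6), np.float64(16.5), 188), (58, np.float64(3.0), np.float64(18.0), 189), (59, np.float64(2.6), np.float64(17.4), 188), (60, np.float64(2.1), np.float64(18.9), 188), (61, np.float64(1.8), np.float64(17.5), 185), (62, np.float64(1.3), np.float64(17.5), 183), (63, np.float64(0.8), np.float64(18.9), 185), (64, np.float64(0.4), np.float64(18.1), 128), (65, np.float64(0.2), np.float64(16.1), 62), (66, np.float64(0.2), np.float64(11.7), 49), (67, np.float64(-0.7), np.float64(15.9), 86), (68, np.float64(-0.9), np.float64(13.8), 162), (69, np.float64(-1.5), np.float64(15.2), 162), (70, np.float64(-1.8), np.float64(14.4), 167), (71, np.float64(-2.2), np.float64(13.4), 169), (72, np.float64(-2.8), np.float6
[... 4214 characters left out ...]
(79, np.float64(-5.9), np.float64(15.2), 176), (80, np.float64(-6.3), np.float64(14.9), 172), (81, np.float64(-6.7), np.float64(14.4), 168), (82, np.float64(-7.2), np.float64(14.0), 165), (83, np.float64(-7.7), np.float64(15.3), 143), (84, np.float64(-8.1), np.float64(13.8), 135), (85, np.float64(-8.5), np.float64(13.4), 90), (86, np.float64(-8.5), np.float64(2.1), 59), (87, np.float64(-4.1), np.float64(-121.2), 137), (88, np.float64(-4.9), np.float64(-120.7), 158), (89, np.float64(-5.8), np.float64(-120.7), 155), (90, np.float64(-6.6), np.float64(-119.9), 155)]
cup 407 [109.  90.  74.] [160.  94.  86.]
timer 111 [158.  99.  79.] [160. 101.  82.]
marker 1314 [108.  90.  76.] [145. 142. 141.]
```

Request:
servo_tool(hand=[0,0,0,0,0], translation=[[0,0,-50],[0,20,-100],[0,60,-140],[0,110,-150],[0,150,-150]], dr=[[0,0,0],[0,0,0],[0,0,0],[0,0,0],[0,0,0]])

```text
time_s: 22.25
tcp_pos: [0.3705, -0.4199, 0.3397]
eef_rot: [[0.831, -0.557, -0.0], [-0.557, -0.831, -0.0], [0.0, 0.0, -1.0]]
contact_force: [0.0, 0.3, 0.1]
gripper_width: 0.0002
grasp_force: 0.0
```

Run:
```python
from h import *
s=observe(); print(s['time_s'],s['tcp_pos'],s['contact_force'])
for c in('scene','top'):
    q,e,cn=snap(c); z=np.load(f'pics/{c}0.npz'); 
    def blobs(p,d):
        h=cv2.cvtColor(p,cv2.COLOR_RGB2HSV); C=cloud(cn,d); o={}
        ok=(C[...,0]>.3)&(C[...,0]<.6)&(C[...,1]<.05)&(C[...,1]>-.5)&(C[...,2]<.08)&(d>0)
        red=ok&((h[...,0]<5)|(h[...,0]>174))&(h[...,1]>150)&(C[...,1]>-.15); org=ok&(h[...,0]>=4)&(h[...,0]<12)&(h[...,1]>150)&(C[...,1]<-.35)
        wh=ok&(h[...,2]>215)&(h[...,1]<25)&(C[...,1]>-.06)&(C[...,0]<.5)
        for n,m in dict(cup=red,timer=org,marker=wh).items(): o[n]=(int(m.sum()),C[m].mean(0).round(4) if m.any() else None)
        return o
    print(c,'before',blobs(z['p'],z['d'])); print(c,'after',blobs(q,e))
```

```text
22.25 [ 0.3705 -0.4199  0.3397] [0.0203 0.3025 0.1299]
scene before {'cup': (381, array([ 0.4318, -0.0647,  0.0551])), 'timer': (432, array([ 0.3947, -0.4345,  0.0282])), 'marker': (52, array([ 0.4415, -0.0053,  0.0149]))}
scene after {'cup': (0, None), 'timer': (426, array([ 0.3947, -0.4345,  0.0282])), 'marker': (0, None)}
top before {'cup': (234, array([ 0.4343, -0.0668,  0.0564])), 'timer': (336, array([ 0.399 , -0.4394,  0.0275])), 'marker': (60, array([ 0.4369, -0.0042,  0.014 ]))}
top after {'cup': (237, array([ 0.4343, -0.067 ,  0.0566])), 'timer': (333, array([ 0.3993, -0.4389,  0.0276])), 'marker': (96, array([ 0.4349, -0.0038,  0.0134]))}
```

```bash
python3 -c "
from station import *
print(close_job())"
```

```text
the job is handed in; nothing more can be done
None
```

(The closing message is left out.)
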